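# Gather the washed cutting discs on their carrying hook and hang them on the rail

### The arm

A 7-joint arm with a two-finger parallel gripper is mounted at the origin on a cart in front of the work surface, level with it; the furniture and walls round the work are solid. World frame = base frame: x ahead of the robot, y to its left, z up, the work surface at z = 0. Lengths are in m, angles in rad, forces in N, time in s.
With the tool pointing down it reaches from about 0.4 to 0.875 m from the base axis. Payload 19.3 kg.
Tool frame: the origin (TCP) lies at the very end of the fingers, on their centre line; the grasp point (between the pads) lies 19 mm behind it; z points along the fingers, y is the direction in which the jaws open and shut (so a half turn about z gives the same grasp; the last joint's range is limited). The gripper opens to 85 mm and grips with 20 to 120 N. Pads are 22 mm wide; open, the fingers measure 114 mm over their backs; the gripper's body (76 mm by 85 mm) begins 54 mm behind the grasp point. The pads swing forward as they close: fully open they stand 13 mm farther back than shut.
Start: joints at [1.06, 0.521, -0.036, 1.599, 0.021, 1.021, -0.113], TCP at [0.267, -0.565, 0.231] pointing down, gripper open.
Joint ranges: [-2.91, 2.91], [-0.3, 2.13], [-1.5, 1.42], [0.17, 2.43], [-1.26, 4.41], [0.16, 1.93], [-2.52, 2.52]. Speed limits (rad/s): [1.89, 1.89, 2.39, 2.39, 3.01, 3.01, 3.01].

### API

Orientations are given as [roll, pitch, yaw] about the fixed x, y, z axes, in that order (R = Rz(yaw) Ry(pitch) Rx(roll)).
In Python, from workcell import bot gives the robot as it stands.
- The arm moves only by the tool carry_out, never from a script. Its argument "targets" is a list of rows, each a list of 7 numbers: the shift along the tool's x, y, z in mm, then the turn, a rotation vector about the tool's x, y, z in units of 6 degrees (1.0 is 6 degrees), then the closure in counts, from 0 (fully open) to 255 (shut). A call has 1 to 5 rows; each row shifts and turns the commanded pose from where the row before left it, along the tool's axes as they then stand; what a row does not reach is not made up. A row lasts 1/12 s, in which the tool goes at most 41.7 mm and 7.16 degrees, less where a joint would pass 70% of its speed; a pose out of reach is approached as far as the arm can. A call is refused whole if a number of a shift passes 41.7 or a number of a turn 1, either way. A call with a gripper value outside its range is refused whole. The fingers move at their own pace and stop on an object; "force" is the grip in N (left out, the last holds). Time passes only in rows, so rows that do not move let the fingers close. It gives the time, the measured TCP pose, the force and the opening at its end, in the units of the state.
- bot.observe(): the state, without advancing time (a new reading comes with each control period).
- bot.grab_frame(name): name is "side" or "top" or "wrist"; returns a dict with "color" (384x512x3 uint8, red, green, blue), "z_map" (384x512 float32, m along the optical axis (not along the pixel's ray), 0 where there is no reading), "K" (3x3 intrinsics, pixels), "cam_to_world" (4x4, takes a point from camera to world coordinates); the wrist camera has in their place "T_tool_cam" (4x4, takes a point from camera to tool coordinates, whose origin is the TCP and whose axes are the flange's). Camera axes: x right, y down, z forward; pixel columns grow to the right and rows downward; lengths in m; the calibration is good to about 2 mm. A picture is of the moment at which its call begins: read the wrist's pose just before it.
- bot.job_done(): hands the job in, once; it reports no verdict.
The state is a dict: "clock": time; "qpos": joint angles; "qd": joint speeds; "joint_efforts": joint torques, N m; "position": TCP position; "tool_rot": TCP orientation; "force": force on the tool from outside, world axes, zero at the start; "moment": the same for the moment, N m; "grip_width": finger opening in m.
Only numpy, scipy, OpenCV 4.12 (cv2) and the standard library are available. Lean on these libraries where they do the work, as an engineer would, in place of code of your own. Each camera call takes 0.05 s, during which the arm holds its last target. There are 200 camera calls.

### The job

The three washed cutting discs are dry: take the empty carrying hook with the black grip off the rail, run its rod through the centre holes of all three discs where they stand in the draining rack, lift them out together as a stack, and hang the loaded hook back over the middle part of the rail, between its two short hooks, hanging still. The discs are sharp, so never touch them with the gripper and do not drop any; leave everything else on the worktop where it is.

Things in the scene. Friction and masses are not known exactly. Their poses are not given: they have to be found in the camera images.
- hook: Steel carrying hook, 140 g, lying in its body plane y = 0. Origin: foot of the stem. A rod, 7 mm thick, runs 120 mm from it along body +x. The stem rises from it along body (0.342, 0, 0.940), leaning over the rod, 189 mm to the hook's top. Hangs empty at the start: stem nearly upright, rod pointing away from the robot and up about 24 degrees (pitch -0.42); up about 15 degrees when loaded.
- hook_grip (a point): Middle of the hook's black ribbed grip, at hook (0.033, 0, 0.090). The grip covers 58 to 134 mm of the stem, 14 mm wide along body y (pinch it so), 18 mm deep. Above it the strip bends forward to the hook, from 46 mm further up: fingers at 35 to 45 degrees to the stem, the gripper leaning back towards the robot, keep clear of bend and rail.
- hook_seat (a point): Where the rail's axis lies inside the hook's bend when it hangs, at hook (0.0935, 0, 0.1575). The bend is flat strip, 16 mm wide and 3 mm thick, 22 mm clear inside, open downwards; its far limb ends 20 mm below this point, so the hook must rise over 30 mm to pass over the bar, and the rod, which reaches 85 mm past the bar below it, must be drawn back.
- hook_tip (a point): Tip of the rod, at hook (0.130, 0, 0.006): the last 10 mm of the rod turn up by 6 mm so that discs stay on.
- rail: Steel utensil rail fixed on the worktop: level bar 12 mm thick, 360 mm long along body y, axis 260 mm up, on posts 168 mm either side of the middle. Origin: on the worktop under its middle; body x points across the bar, away from the robot. A short fixed hook hangs 145 mm either side of the middle, with a small tea strainer on the one at +y.
- rail_mid (a point): Middle of the rail's bar, on its axis, 260 mm above the worktop.
- rack: White wire draining rack, 150 x 130 mm, fixed. Origin: on the worktop under its middle; body x points away from the robot. Discs stand across x at x = -24, 0, 24 mm on wires 30 mm up, between upright tines (y = -28 and 28 mm, tops 68 mm up). The middle is open above 33 mm, so that a rod passes along x through all the holes; discs leave by a straight lift of over 40 mm.
- disc_slice: Slicing disc, with two long straight blades. 100 mm across, 3 mm steel sheet, 40 g, sharp. Origin: centre of its 26 mm hole, which runs along body x through a black hub (42 mm across, 10 mm long). Stands on edge in the rack, origin 75 mm above the worktop, leaning a few degrees at most; which disc is in which of the three slots varies.
- disc_coarse: Coarse grating disc, with three rings of large holes. 100 mm across, 3 mm steel sheet, 40 g, sharp. Origin: centre of its 26 mm hole, which runs along body x through a black hub (42 mm across, 10 mm long). Stands on edge in the rack, origin 75 mm above the worktop, leaning a few degrees at most; which disc is in which of the three slots varies.
- disc_fine: Fine grating disc, with five rings of small holes. 100 mm across, 3 mm steel sheet, 40 g, sharp. Origin: centre of its 26 mm hole, which runs along body x through a black hub (42 mm across, 10 mm long). Stands on edge in the rack, origin 75 mm above the worktop, leaning a few degrees at most; which disc is in which of the three slots varies.
- mug: Bystander: white mug with grey dots, 82 x 114 x 91 mm, origin under its middle.
- honey_jar: Bystander: honey jar with black lid, 63 mm across, 94 mm high, origin under its middle.
- tea_box: Bystander: green card box, 58 x 69 x 78 mm, origin under its middle.
- salt_mill: Bystander: turned wooden mill, 58 mm across, 170 mm high, origin under its middle.
- cocoa: Bystander: tin with a green and brown wrapper, 61 mm across, 104 mm high, origin under its middle.
- teaspoon: Bystander: steel teaspoon, 139 mm long, lying on the worktop near its front edge.

How it is judged:
By the outcome, as a careful person would: the job done as asked, in the order asked, and still so for the second after the job is handed in, with the robot touching nothing.
It also fails if it takes over 70 s, if anything falls off the work surface, if the arm or the gripper's body presses on something with over 40 N, if the wrist force passes 120 N, or if a joint passes its speed limit or range.

## Working session

There is one attempt and no reset: what is moved stays moved. The work goes in short steps, Python scripts to look and compute and a tool call to move; the robot and the scene stay as the last step left them, time stands still between calls to the robot, and variables do not carry over. Pictures are saved under pics/ and viewed, about 8 in all and at most 12, crops included, and the job is handed in when it is done.

Besides the shell and the picture viewer there is one more tool, called after "Call:" by a JSON object that holds its "method" and its "body". carry_out: Moves the arm, as the interface text tells. Its arguments: {"type":"object","properties":{"targets":{"type":"array","items":{"type":"array","items":{"type":"number"}}},"force":{"type":"number"}},"required":["targets"]}

```bash
mkdir -p pics; ls; cat > h.py <<'E'
import numpy as np, cv2
from workcell import bot
from scipy.spatial.transform import Rotation as R
def cloud(n):
    s=bot.observe(); f=bot.grab_frame(n); z=f["z_map"]; K=f["K"]
    v,u=np.mgrid[:z.shape[0],:z.shape[1]]
    P=np.stack([(u-K[0,2])/K[0,0]*z,(v-K[1,2])/K[1,1]*z,z],-1)
    if n=="wrist":
        T=np.eye(4);T[:3,:3]=R.from_euler('xyz',s["tool_rot"]).as_matrix();T[:3,3]=s["position"];T=T@f["T_tool_cam"]
    else: T=f["cam_to_world"]
    W=P@T[:3,:3].T+T[:3,3]; W[z==0]=np.nan
    return f["color"],W,K,T
def save(n,c): cv2.imwrite(f"pics/{n}.png",cv2.cvtColor(c,cv2.COLOR_RGB2BGR))
E
python3 - <<'E'
from h import *
a=[]
for n in("side","top"):
    c,W,K,T=cloud(n); np.savez(f"{n}0.npz",c=c,W=W,K=K,T=T); a.append(c); print(n,K,T)
save("a_side",cv2.resize(a[0],(800,600)));save("a_top",cv2.resize(a[1],(800,600)))
print(bot.observe())
E
```

```text
pics
side [[442.22146463   0.         247.32937807]
 [  0.         442.22146463 197.97211698]
 [  0.           0.           1.        ]] [[-0.08331894 -0.44847842  0.88990172 -0.80495094]
 [-0.99646282  0.02768611 -0.07934315  0.23428936]
 [ 0.01094578 -0.89336476 -0.44919884  0.87117217]
 [ 0.          0.          0.          1.        ]]
top [[404.28343269   0.         253.64650788]
 [  0.         404.28343269 185.42183162]
 [  0.           0.           1.        ]] [[-0.01150926 -0.98238063  0.18653639  0.33486996]
 [-0.99991257  0.01252157  0.00424957  0.11268489]
 [-0.00651042 -0.18647117 -0.98243886  1.47415199]
 [ 0.          0.          0.          1.        ]]
{'clock': 0.1, 'qpos': array([ 1.05980827,  0.52195773, -0.03627315,  1.59994224,  0.02121097,
        1.02109596, -0.11279359]), 'qd': array([ 2.23277926e-03, -2.93905364e-04,  4.56964625e-04, -5.84471930e-05,
        1.40860420e-03,  6.05973798e-04,  2.91873149e-04]), 'joint_efforts': array([ 5.99133462e-03, -9.28477979e+01,  1.98559619e+00, -3.70525432e+01,
        1.82887015e-02,  5.48358425e-03,  1.61564611e-05]), 'position': array([ 0.26646912, -0.56502037,  0.23078496]), 'tool_rot': array([-3.14057975e+00,  1.07192382e-04,  4.40742056e-01]), 'force': array([ 1.26585151,  0.57366097, -0.72128884]), 'moment': array([-0.03980003, -0.01992334, -0.01014885]), 'grip_width': 0.08557256103242135}
```

View pics/a_side.png

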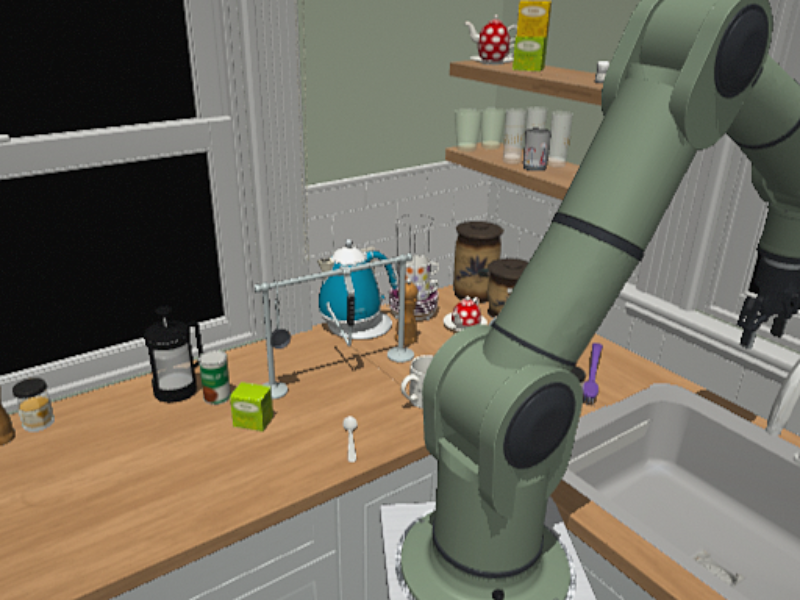

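View pics/a_top.png

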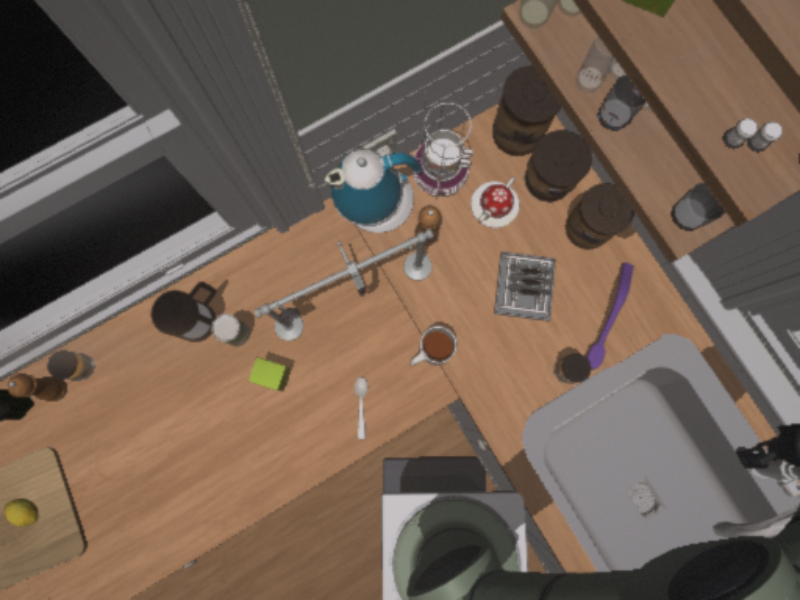

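The side view shows the rail running from (255,287) to (410,258), with the empty hook near (350,300). The top view shows the rail from (260,312) to (430,238), the hook at (352,270), and the rack with three discs at (526,286).

```bash
python3 - <<'E'
from h import *
t=np.load("top0.npz");W=t["W"];c=t["c"]
s=np.load("side0.npz");S=s["W"]
def ctr(W,u,v): return W[int(v*.64),int(u*.64)]
for n,p in dict(rack=(526,286),hook=(352,270),railL=(262,311),railR=(425,240),mug=(438,345)).items(): print(n,ctr(W,*p))
# rail: bar points
P=W.reshape(-1,3); S2=S.reshape(-1,3)
a,b=ctr(W,280,303),ctr(W,410,246)
for nm,Q in(("top",P),("side",S2)):
    Q=Q[np.isfinite(Q).all(1)]
    q=Q[(Q[:,2]>.235)&(Q[:,2]<.285)&(Q[:,0]>.4)&(Q[:,0]<1)&(Q[:,1]>-.1)&(Q[:,1]<.45)]
    l=cv2.fitLine(q[:,:2].astype(np.float32),cv2.DIST_HUBER,0,.001,.001).ravel()
    d=np.array(l[:2]);n=np.array([-d[1],d[0]]);r=(q[:,:2]-l[2:])@n;k=abs(r)<.012
    q=q[k];al=(q[:,:2]-l[2:])@d
    print(nm,len(q),"dir",d,"p0",l[2:],"z pct",np.percentile(q[:,2],[5,50,95]),"along",np.percentile(al,[0.3,99.7]))
    print("mid",l[2:]+d*np.mean(np.percentile(al,[.3,99.7])))
Q=P[np.isfinite(P).all(1)]
q=Q[(Q[:,0]>.42)&(Q[:,0]<.72)&(Q[:,1]>-.26)&(Q[:,1]<0.0)&(Q[:,2]>.02)&(Q[:,2]<.14)]
print("rack",len(q),np.percentile(q,[1,50,99],axis=0), cv2.minAreaRect((q[:,:2]*1000).astype(np.float32)))
# crops
A=cv2.resize(c[150:215,305:365],(600,650)[::1],interpolation=cv2.INTER_CUBIC)[:600]
cs=cv2.resize(s["c"][150:250,150:270],(720,600),interpolation=cv2.INTER_CUBIC)
save("b_rack",np.hstack([A[:,:600]])); save("b_hook",cs)
E
```

```text
rack [ 0.59777107 -0.16326356  0.11502116]
hook [0.60608115 0.20476933 0.27103744]
railL [0.52624764 0.38130046 0.26301467]
railR [0.66633698 0.05992461 0.26270473]
mug [0.48214477 0.0260548  0.0286465 ]
top 176 dir [ 0.82777834 -0.56105524] p0 [0.7802961  0.20884499] z pct [0.23818176 0.26495002 0.27976401] along [-0.31909967  0.23873784]
mid [0.74703519 0.2313887 ]
side 335 dir [ 0.645212   -0.76400363] p0 [0.8166522 0.2684102] z pct [0.2371529  0.26077774 0.28298034] along [-0.03394514  0.25272592]
mid [0.88723217 0.18483555]
rack 813 [[ 0.42173353 -0.25758515  0.02375753]
 [ 0.61292876 -0.18214187  0.06763966]
 [ 0.68357473 -0.00196178  0.12233268]] ((561.3189086914062, -142.36087036132812), (265.12127685546875, 256.3980407714844), 83.38700103759766)
```

View pics/b_rack.png

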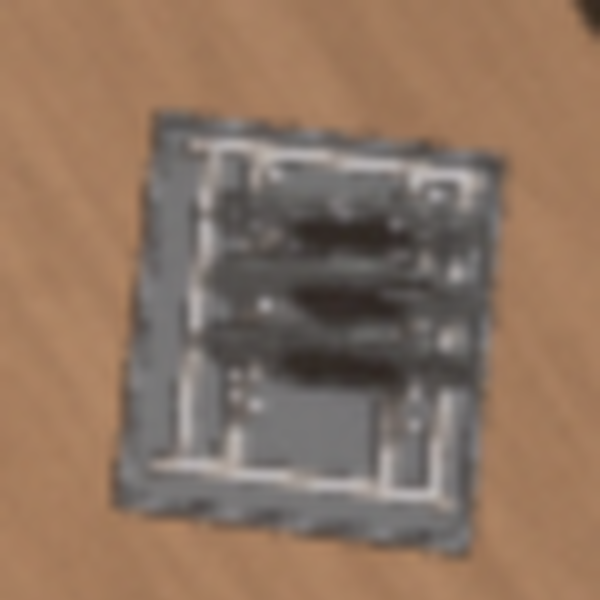

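View pics/b_hook.png

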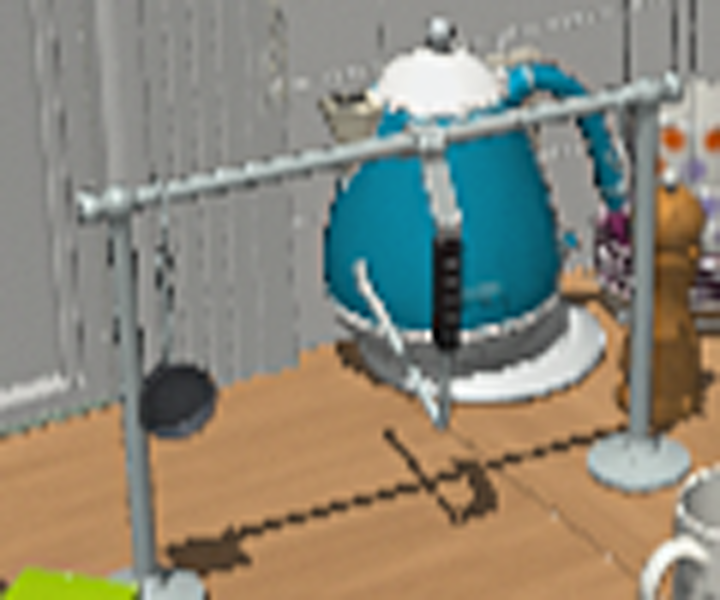

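The b_rack crop shows the tray corners at about (155,112), (505,155), (468,550) and (115,505). The three hubs are at (350,233), (345,300) and (335,368). The b_hook crop shows the bar from (80,207) to (678,88), the strip over the bar at (425,140), the stem foot at (440,425) and the rod tip at (360,268).

```bash
cat >> h.py <<'E'
def ray(K,T,u,v,z):
    d=T[:3,:3]@np.array([(u-K[0,2])/K[0,0],(v-K[1,2])/K[1,1],1]); return T[:3,3]+d*(z-T[2,3])/d[2]
def proj(K,T,p):
    q=(np.asarray(p)-T[:3,3])@T[:3,:3]; return q[...,:2]/q[...,2:]*[K[0,0],K[1,1]]+[K[0,2],K[1,2]]
def hookT(seat,yaw,pitch):
    M=R.from_euler('xyz',[0,pitch,yaw]).as_matrix(); return M,np.asarray(seat)-M@[.0935,0,.1575]
def tool(yaw,a): return R.from_euler('xyz',[np.pi,-a,yaw])
def go(p,Rt):
    s=bot.observe(); Rc=R.from_euler('xyz',s["tool_rot"]); d=Rc.inv().apply(np.asarray(p)-s["position"])*1000
    w=(Rc.inv()*Rt).as_rotvec(degrees=True)/6
    print("t",round(s["clock"],2),"pos",s["position"].round(4),"rpy",s["tool_rot"].round(3),"F",s["force"].round(1),"w",round(s["grip_width"],4))
    print(" shift tool mm",d.round(1),"len",np.linalg.norm(d).round(1)," turn units",w.round(2))
E
python3 - <<'E'
from h import *
t=np.load("top0.npz");s=np.load("side0.npz")
Kt,Tt,Ks,Ts=t["K"],t["T"],s["K"],s["T"]
tr=lambda u,v,z:ray(Kt,Tt,u*.64,v*.64,z)
sr=lambda u,v,z:ray(Ks,Ts,150+u/6,150+v/6,z)
rr=lambda u,v,z:ray(Kt,Tt,305+u/10,150+v/10,z)
for nm,L,Rr,H in(("top",tr(257,313,.266),tr(432,236,.266),tr(352,266,.27)),("side",sr(79,207,.26),sr(680,88,.26),sr(426,140,.266))):
    d=Rr-L; print(nm,"len",np.hypot(*d[:2]),"mid",(L+Rr)/2,"yaw",np.arctan2(d[0],-d[1]),"hook",H)
print("tip side",sr(360,268,.1366),"foot",sr(440,425,.078)," tip top",tr(340,244,.1366),"foot top",tr(362,292,.078))
C=[rr(*p,.005) for p in((155,112),(505,155),(468,550),(115,505))]
print("rack c",np.mean(C,0),[np.hypot(*(C[i]-C[i-1])[:2]).round(4) for i in range(4)])
x=(C[0]+C[1]-C[2]-C[3]);print("yaw",np.arctan2(x[1],x[0]))
for p in((350,233),(345,300),(335,368)): print("hub",rr(*p,.096))
W=t["W"]; q=W[150:215,305:365].reshape(-1,3); q=q[(q[:,2]>.09)]; 
print(len(q),np.nanpercentile(q,[2,50,98],axis=0))
E
```

```text
top len 0.3733698708104588 mid [0.59667111 0.21712968 0.266     ] yaw 0.4124873474351218 hook [0.61181185 0.20400242 0.27      ]
side len 0.37698817422162567 mid [0.59501698 0.21905986 0.26      ] yaw 0.40852049834285104 hook [0.58645389 0.20168068 0.266     ]
tip side [0.68638522 0.24185072 0.1366    ] foot [0.58834475 0.19616201 0.078     ]  tip top [0.6921541  0.24044652 0.1366    ] foot top [0.59572706 0.19596948 0.078     ]
rack c [ 0.61955592 -0.18588334  0.005     ] [np.float64(0.1497), np.float64(0.1309), np.float64(0.1499), np.float64(0.1297)]
yaw -0.1444855975246977
hub [ 0.63569774 -0.18274765  0.096     ]
hub [ 0.61190872 -0.17979156  0.096     ]
hub [ 0.58793862 -0.17510723  0.096     ]
203 [[ 0.59060201 -0.22109552  0.09041047]
 [ 0.61886895 -0.18312318  0.10602744]
 [ 0.64821822 -0.14148419  0.12350336]]
```

The rack measures 150 x 130 mm as specified, with its centre near (0.618, -0.185) and yaw -0.14. The rail middle is near (0.596, 0.218), yaw 0.41, and the hook sits about 16 mm to the -y side of it. I'll move to a standoff in front of the grip.

Call:
{"method": "carry_out", "body": {"targets": [[30, -21, -4, 0, 0, 0, 0], [30, -21, -4, 0, 0, 0, 0], [30, -21, -4, 0, 0, 0, 0], [30, -21, -4, 0, 0, 0, 0], [30, -21, -4, 0, 0, 0, 0]]}}

```text
clock: 0.52
position: [0.3579, -0.4046, 0.2513]
tool_rot: [-3.141, 0.0, 0.441]
force: [1.0, -1.4, 0.2]
grip_width: 0.0856
```

Call:
{"method": "carry_out", "body": {"targets": [[30, -21, -4, 0, 0, 0, 0], [30, -21, -4, 0, 0, 0, 0], [30, -21, -4, 0, 0, 0, 0], [30, -21, -4, 0, 0, 0, 0], [30, -21, -4, 0, 0, 0, 0]]}}

```text
clock: 0.93
position: [0.4488, -0.2456, 0.2714]
tool_rot: [-3.142, 0.0, 0.441]
force: [0.9, -0.2, 0.4]
grip_width: 0.0856
```

Call:
{"method": "carry_out", "body": {"targets": [[15, -23, 1, 0, 0, 0, 0], [15, -23, 1, 0, 0, 0, 0], [15, -23, 1, 0, 0, 0, 0], [15, -23, 1, 0, 0, 0, 0], [15, -23, 1, 0, 0, 0, 0]]}}

```text
clock: 1.35
position: [0.467, -0.11, 0.2661]
tool_rot: [-3.141, 0.0, 0.441]
force: [0.2, -0.8, -0.8]
grip_width: 0.0853
```

Call:
{"method": "carry_out", "body": {"targets": [[15, -23, 1, 0, 0, 0, 0], [15, -23, 1, 0, 0, 0, 0], [15, -23, 1, 0, 0, 0, 0], [15, -23, 1, 0, 0, 0, 0], [15, -23, 1, 0, 0, 0, 0]]}}

```text
clock: 1.77
position: [0.4858, 0.026, 0.2612]
tool_rot: [-3.142, 0.0, 0.441]
force: [0.1, 0.0, -0.3]
grip_width: 0.0853
```

Call:
{"method": "carry_out", "body": {"targets": [[15, -23, 2, 0, 0.8, 0, 0], [15, -22, 2, 0, 0.8, 0, 0], [15, -23, 2, 0, 0.8, 0, 0], [15, -23, 2, 0, 0.8, 0, 0], [10, -23, 2, 0, 0.8, 0, 0]]}}

```text
clock: 2.18
position: [0.5012, 0.1594, 0.2628]
tool_rot: [-3.14, -0.424, 0.441]
force: [1.4, 0.5, 0.1]
grip_width: 0.0852
```

Call:
{"method": "carry_out", "body": {"targets": [[0, 0, 0, 0, 0.8, 0, 0], [0, 0, 0, 0, 0.8, 0, 0], [0, 0, 0, 0, 0.8, 0, 0], [0, 0, 0, 0, 0.9, 0, 0], [0, 0, 0, 0, 0, 0, 0]]}}

```text
clock: 2.6
position: [0.4985, 0.1513, 0.2577]
tool_rot: [3.133, -0.59, 0.444]
force: [0.0, -0.8, 0.1]
grip_width: 0.0856
```

```bash
python3 - <<'E'
from h import *
c,W,K,T=cloud("wrist"); np.savez("w0.npz",c=c,W=W,K=K,T=T)
seat=[.6024,.2033,.26]
M,o=hookT(seat,.41,-.42)
for b in([0,0,0],[.033,0,.09],[.0935,0,.1575],[.13,0,.006]):
    q=proj(K,T,o+M@b); print(q); cv2.circle(c,tuple(int(v) for v in q),4,(255,0,0),1)
save("c_wrist",cv2.resize(c,(768,576)))
G=o+M@[.033,0,.09]-M@[.342,0,.94]*.008
Rt=tool(.41,np.radians(44)); z=Rt.apply([0,0,1])
print("G",G); go(G+z*.019,Rt)
E
```

```text
[254.57722595 180.93174013]
[253.52058936 155.00253655]
[253.6007639   59.28634672]
[257.79370975  61.88779518]
G [0.57750026 0.1924778  0.16571493]
t 2.65 pos [0.499  0.1511 0.2579] rpy [ 3.134 -0.59   0.442] F [0.2 0.  0.4] w 0.085
 shift tool mm [ 25.7  -4.5 144.5] len 146.9  turn units [-0.12  1.7   0.24]
```

View pics/c_wrist.png

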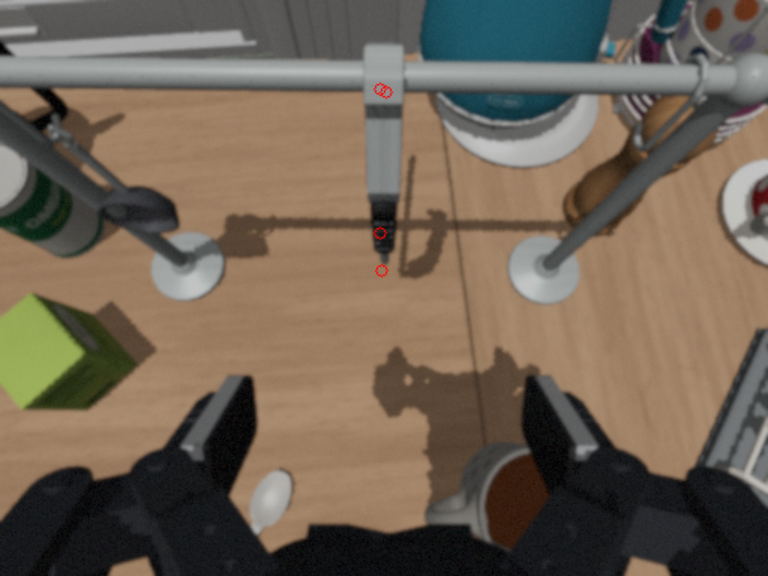

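The wrist view shows the bar along row 73, the strip at about (383,72), the grip at about (383,225) and the foot at about (384,258). My predicted points sit about 10 px lower in the image. The tilt stopped short, so I'll check the joints and refine with wrist depth.

```bash
python3 - <<'E'
from h import *
d=np.load("w0.npz");W,K,T,c=d["W"],d["K"],d["T"],d["c"]
s=bot.observe();print("q",s["qpos"].round(3),"K",K[0,0],"cam",T[:3,3])
# rail: ray of bar centre pixels intersect z=.26
for u,v in((100,72),(250,73),(480,76),(620,77)): 
    r0,c0=int(v/1.5),int(u/1.5); print("rail",u,"depthpt",W[r0,c0].round(4),"ray z.26",ray(K,T,u/1.5,v/1.5,.26).round(4))
for u,v in((383,50),(383,72),(383,120),(383,170),(383,215),(383,235),(384,255)):
    print(u,v,W[int(v/1.5),int(u/1.5)].round(4))
S=np.load("side0.npz");Ws=S["W"]
for u,v in((445,180),(448,205),(447,250),(447,290),(446,330)): print("side",Ws[150+v//6,150+u//6].round(4))
E
```

```text
q [ 0.176  0.147 -0.62   2.286  0.497  0.162 -2.012] K 308.92533936209253 cam [0.48753458 0.14680136 0.42067522]
rail 100 depthpt [0.5581 0.3065 0.2644] ray z.26 [0.5602 0.3106 0.26  ]
rail 250 depthpt [0.5833 0.2521 0.2652] ray z.26 [0.5863 0.255  0.26  ]
rail 480 depthpt [0.6223 0.1685 0.2645] ray z.26 [0.6257 0.169  0.26  ]
rail 620 depthpt [0.6446 0.1179 0.2657] ray z.26 [0.6502 0.1165 0.26  ]
383 50 [0.6133 0.2074 0.2685]
383 72 [0.6043 0.2032 0.2677]
383 120 [0.5966 0.1997 0.249 ]
383 170 [0.5851 0.1943 0.2298]
383 215 [0.5731 0.1888 0.2094]
383 235 [0.5749 0.1898 0.1788]
384 255 [0.584  0.1934 0.1154]
side [0.5957 0.1915 0.2365]
side [0.5812 0.1921 0.228 ]
side [0.5676 0.1929 0.2077]
side [0.5706 0.1931 0.1793]
side [0.5717 0.1934 0.1512]
```

Joint 6 is at its lower limit here. Moving forward extends the arm and frees it, so I'll aim for 40° of tilt, which is 36° to the stem.

```bash
cat >> h.py <<'E'
SEAT=np.array([.6072,.2042,.26]); RY=.41
def grasp(back,a=40):
    M,o=hookT(SEAT,RY,-.42); G=o+M@[.033,0,.09]-M@[.342,0,.94]*.008
    Rt=tool(RY,np.radians(a)); return G+Rt.apply([0,0,1])*(.019-back),Rt
E
python3 -c "
from h import *
go(*grasp(.06)); go(*grasp(0))"
```

```text
t 2.65 pos [0.499  0.1511 0.2579] rpy [ 3.134 -0.59   0.442] F [0.2 0.  0.4] w 0.085
 shift tool mm [21.9 -4.1 87.7] len 90.5  turn units [-0.11  1.03  0.25]
t 2.65 pos [0.499  0.1511 0.2579] rpy [ 3.134 -0.59   0.442] F [0.2 0.  0.4] w 0.085
 shift tool mm [ 28.3  -3.3 147.4] len 150.1  turn units [-0.11  1.03  0.25]
```

Call:
{"method": "carry_out", "body": {"targets": [[4, -1, 17, 0, 0, 0, 0], [4, -1, 17, 0, 0, 0, 0], [4, -1, 18, 0, 0, 0.1, 0], [4, -1, 18, -0.1, 0.5, 0.1, 0], [5, 0, 18, 0, 0.5, 0, 0]]}}

```text
clock: 3.07
position: [0.5617, 0.1739, 0.2446]
tool_rot: [-3.137, -0.627, 0.431]
force: [0.2, -0.0, 1.1]
grip_width: 0.0853
```

```bash
python3 -c "
from h import *
go(*grasp(0)); print(bot.observe()['qpos'].round(2))
c,W,K,T=cloud('wrist')
M,o=hookT(SEAT,RY,-.42)
for b in([0,0,0],[.033,0,.09],[.0935,0,.1575]):
    q=proj(K,T,o+M@b); print(q); cv2.circle(c,tuple(int(v) for v in q),4,(255,0,0),1)
save('d_wrist',cv2.resize(c,(640,480)))"
```

```text
t 3.07 pos [0.5617 0.1739 0.2446] rpy [-3.137 -0.627  0.431] F [ 0.2 -0.   1.1] w 0.0853
 shift tool mm [-23.1  -8.4  98.6] len 101.7  turn units [-0.17  0.68  0.16]
[ 0.13  0.28 -0.61  2.19  1.03  0.16 -2.51]
[250.90739333 238.75408185]
[246.95061611 228.04373429]
[242.02540885 144.87968516]
```

View pics/d_wrist.png

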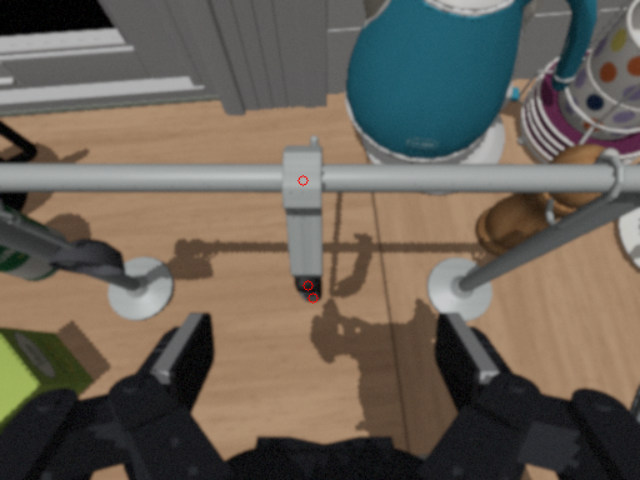

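The wrist view shows the strip at (303,175) and the grip at (308,285), in line with the model. However, joints 6 and 7 are both at their limits, so I need the flipped wrist (half-turn grasp, q5 near π). I'll fit a kinematic model from the recorded poses to plan this.

```bash
cat > kin.py <<'E'
import numpy as np, itertools, json, os
from scipy.optimize import least_squares
from scipy.spatial.transform import Rotation as R
LO=np.array([-2.91,-.3,-1.5,.17,-1.26,.16,-2.52]);HI=np.array([2.91,2.13,1.42,2.43,4.41,1.93,2.52])
def fk(q,p,s):
    h,L1,L2,L,a,b,y0,y7,e=p
    r=R.from_euler('z',y0+s[0]*q[0])*R.from_euler('y',q[1]); x=np.array([0,0,h])+r.apply([0,0,L1])
    r=r*R.from_euler('z',s[1]*q[2]); x=x+r.apply([a,0,0]); r=r*R.from_euler('y',q[3]); x=x+r.apply([b,0,L2])
    r=r*R.from_euler('z',s[2]*q[4])*R.from_euler('y',q[5]); x=x+r.apply([e,0,L]); r=r*R.from_euler('z',y7+s[3]*q[6])
    return x,r
def err(q,p,s,x,r,w=.3):
    X,Q=fk(q,p,s); return np.r_[X-x,(Q.inv()*r).as_rotvec()*w]
E
python3 - <<'E'
from kin import *
from workcell import bot
s=bot.observe()
D=[([1.05980827,.52195773,-.03627315,1.59994224,.02121097,1.02109596,-.11279359],[.26646912,-.56502037,.23078496],[-3.14057975,.000107,.440742]),
([.176,.147,-.62,2.286,.497,.162,-2.012],[.499,.1511,.2579],[3.134,-.59,.442]),(s["qpos"],s["position"],s["tool_rot"])]
D=[(np.array(a),np.array(b),R.from_euler('xyz',c)) for a,b,c in D]
best=[]
for sg in itertools.product([1,-1],repeat=4):
  for y0 in(0,np.pi/2,np.pi,-np.pi/2):
    for y7 in(0,np.pi/2,np.pi,-np.pi/2):
      f=lambda p:np.concatenate([err(q,p,sg,x,r) for q,x,r in D]+[.05*np.array([p[4],p[5],p[8]])])
      o=least_squares(f,[.35,.45,.45,.3,0,0,y0,y7,0]); best.append((o.cost,sg,o.x))
best.sort(key=lambda b:b[0])
for b in best[:4]: print(b[0],b[1],b[2].round(4))
json.dump([best[0][1],list(best[0][2])],open("kin.json","w"))
for q,x,r in D: print(err(q,best[0][2],best[0][1],x,r).round(4))
E
```

```text
0.0002636933550028413 (-1, -1, -1, -1) [ 0.2021  0.5578  0.3819  0.3011 -0.0101 -0.0479 -0.0826 -4.785  -0.0053]
0.00026369335500284316 (-1, -1, -1, -1) [ 0.2021  0.5578  0.3819  0.3011 -0.0101 -0.0479 -0.0826  1.4981 -0.0053]
0.0002636933550028452 (-1, -1, -1, -1) [ 0.2021  0.5578  0.3819  0.3011 -0.0101 -0.0479 -0.0826  1.4981 -0.0053]
0.00026369335500284554 (-1, -1, -1, -1) [ 0.2021  0.5578  0.3819  0.3011 -0.0101 -0.0479 -0.0826  1.4981 -0.0053]
[ 0.0055  0.0026 -0.0002 -0.     -0.     -0.003 ]
[-0.0026  0.0064 -0.0002  0.0139  0.0004  0.0012]
[ 0.0015 -0.0036  0.0005  0.0146  0.0004  0.0018]
```

```bash
cat >> kin.py <<'E'
SG,P=json.load(open("kin.json")) if os.path.exists("kin.json") else (None,None)
BG=np.array([.033,0,.09])-.008*np.array([.342,0,.94])
def tp(o,yaw,p,f,half=1):   # tool pose for hook foot o, pitch p deg, finger-stem angle f deg
    M=R.from_euler('xyz',[0,np.radians(p),yaw]); Rt=R.from_euler('xyz',[np.pi,-np.radians(f-20-p),yaw])*R.from_euler('z',np.pi*half)
    return np.asarray(o)+M.apply(BG)+Rt.apply([0,0,.019]),Rt
def seatpose(seat,yaw,p,f,half=1):
    M=R.from_euler('xyz',[0,np.radians(p),yaw]); return tp(np.asarray(seat)-M.apply([.0935,0,.1575]),yaw,p,f,half)
def ik(x,r,q0):
    pen=lambda q:np.r_[err(q,P,SG,x,r),1e-4*(q-(LO+HI)/2)]
    o=least_squares(pen,np.clip(q0,LO+.01,HI-.01),bounds=(LO,HI)); return o.x,np.linalg.norm(err(o.x,P,SG,x,r)[:3]),np.linalg.norm(err(o.x,P,SG,x,r)[3:])/.3
E
cat > plan.py <<'E'
from kin import *
seat=np.array([.6072,.2042,.26]); ry=.41; rx=np.array([np.cos(ry),np.sin(ry),0]); rc=np.array([.618,-.185]); kx=np.array([np.cos(-.14),np.sin(-.14)])
def foot(d,z): return np.r_[rc+kx*d,z]
rng=np.random.default_rng(0)
for f in(36,45):
  for half in(0,1):
    poses={"grasp":seatpose(seat,ry,-24,f,half),"pre":seatpose(seat-.05*rx,ry,-24,f,half),"up":seatpose(seat+[0,0,.035],ry,-24,f,half),"back":seatpose(seat+[0,0,.045]-.14*rx,ry,-24,f,half),
     "back20":seatpose(seat+[0,0,.045]-.14*rx,ry,-15,f,half)}
    for p in(0,-8): poses[f"ins0 {p}"]=tp(foot(-.17,.075),-.14,p,f,half);poses[f"ins1 {p}"]=tp(foot(-.06,.075),-.14,p,f,half);poses[f"lift {p}"]=tp(foot(-.06,.16),-.14,p,f,half)
    for k,(x,r) in poses.items():
        sol=[]
        for q5,q7 in((0,-1.5),(0,1.5),(3.1,1.5),(3.1,-1.5)):
          for q3 in(-.6,0,.6):
            q,e,er=ik(x,r,np.array([0,.3,q3,2.1,q5,.4,q7]))
            if e<.003 and er<.03: sol.append(("F" if q[4]>1.575 else "N",round(float(min((np.minimum(q-LO,HI-q))[[2,3,4,5,6]])),2),q.round(2)))
        out={}
        for w in "NF":
            c=[s for s in sol if s[0]==w]
            if c: m=max(c,key=lambda s:s[1]); out[w]=(m[1],list(m[2]))
        print(f,half,k,{w:(o[0],[float(v) for v in o[1]]) for w,o in out.items()})
E
python3 plan.py
```

```text
36 0 grasp {'F': (0.09, [-0.25, 0.45, -0.15, 2.26, 3.19, 0.25, 1.57])}
36 0 pre {'F': (0.06, [-0.21, 0.39, -0.18, 2.37, 3.2, 0.31, 1.58])}
36 0 up {'F': (0.0, [-0.14, 0.4, -0.31, 2.22, 2.86, 0.16, 1.91])}
36 0 back {}
36 0 back20 {'N': (0.0, [-0.66, 0.15, 0.37, 2.42, -1.26, 0.16, -0.24])}
36 0 ins0 0 {'N': (0.12, [0.37, 0.36, -0.11, 2.23, -0.07, 0.28, -1.37])}
36 0 ins1 0 {'N': (0.24, [0.3, 0.5, -0.09, 1.97, -0.01, 0.4, -1.46])}
36 0 lift 0 {'N': (0.44, [0.27, 0.4, -0.04, 1.86, -0.05, 0.6, -1.43])}
36 0 ins0 -8 {'N': (0.0, [0.8, 0.37, -0.64, 2.35, 1.1, 0.16, -2.52])}
36 0 ins1 -8 {'N': (0.01, [0.38, 0.46, -0.17, 2.1, 0.01, 0.17, -1.47])}
36 0 lift -8 {'N': (0.24, [0.34, 0.34, -0.11, 1.99, -0.09, 0.4, -1.38])}
36 1 grasp {'F': (0.17, [0.3, 0.64, -1.0, 2.26, 2.1, 0.54, -0.39])}
36 1 pre {'F': (0.05, [0.39, 0.62, -1.11, 2.38, 2.15, 0.6, -0.46])}
36 1 up {'F': (0.2, [0.28, 0.53, -0.92, 2.23, 2.01, 0.4, -0.32])}
36 1 back {}
36 1 back20 {'N': (0.0, [0.75, 0.49, -1.5, 2.43, 1.48, 0.54, 0.1])}
36 1 ins0 0 {'N': (0.2, [0.98, 0.53, -1.01, 2.23, 0.99, 0.52, 0.69])}
36 1 ins1 0 {'N': (0.47, [0.
[... 827 characters left out ...]
0.08, 2.2, 4.29, 0.16, 0.52])}
45 0 lift -8 {'N': (0.0, [0.61, 0.34, -0.45, 2.11, 0.32, 0.16, -1.77])}
45 1 grasp {'F': (0.06, [0.38, 0.77, -1.18, 2.37, 2.34, 0.82, -0.54])}
45 1 pre {}
45 1 up {'F': (0.1, [0.42, 0.69, -1.2, 2.33, 2.27, 0.72, -0.5])}
45 1 back {}
45 1 back20 {}
45 1 ins0 0 {'N': (0.0, [0.8, 0.4, -0.64, 2.34, 1.3, 0.16, 0.43])}
45 1 ins1 0 {'N': (0.23, [0.78, 0.59, -0.8, 2.08, 1.17, 0.39, 0.55])}
45 1 lift 0 {'N': (0.38, [0.97, 0.57, -1.12, 1.98, 0.98, 0.63, 0.74])}
45 1 ins0 -8 {'F': (0.0, [0.75, 0.35, -0.54, 2.43, 2.83, 0.16, -1.09])}
45 1 ins1 -8 {'F': (0.03, [0.71, 0.51, -0.61, 2.2, 1.92, 0.19, -0.19])}
45 1 lift -8 {'N': (0.19, [0.96, 0.45, -0.97, 2.1, 1.12, 0.35, 0.6])}
```

The model gives a workable branch: half-turn grasp, elbow out (q3 about -1), fingers 36° to the stem. I'll back off, spin the tool a half turn, then re-approach.

Call:
{"method": "carry_out", "body": {"targets": [[0, 0, -20, 0, -0.5, 0, 0], [0, 0, -20, 0, -0.5, 0, 0], [0, 0, -20, 0, -0.5, 0, 0], [0, 0, -20, 0, -0.5, 0, 0], [0, 0, -20, 0, -0.5, 0, 0]]}}

```text
clock: 3.53
position: [0.5232, 0.153, 0.318]
tool_rot: [-3.14, -0.405, 0.424]
force: [1.4, -1.0, 0.2]
grip_width: 0.085
```

Call:
{"method": "carry_out", "body": {"targets": [[0, 0, 0, 0, 0, -1, 0], [0, 0, 0, 0, 0, -1, 0], [0, 0, 0, 0, 0, -1, 0], [0, 0, 0, 0, 0, -1, 0], [0, 0, 0, 0, 0, -1, 0]]}}

```text
clock: 3.95
position: [0.5242, 0.1528, 0.3171]
tool_rot: [2.927, -0.35, 0.991]
force: [-0.2, 0.8, -0.7]
grip_width: 0.0855
```

Call:
{"method": "carry_out", "body": {"targets": [[0, 0, 0, 0, 0, -1, 0], [0, 0, 0, 0, 0, -1, 0], [0, 0, 0, 0, 0, -1, 0], [0, 0, 0, 0, 0, -1, 0], [0, 0, 0, 0, 0, -1, 0]]}}

```text
clock: 4.37
position: [0.5241, 0.1528, 0.3168]
tool_rot: [2.783, -0.197, 1.512]
force: [0.4, -0.5, -0.3]
grip_width: 0.0854
```

Call:
{"method": "carry_out", "body": {"targets": [[0, 0, 0, 0, 0, -1, 0], [0, 0, 0, 0, 0, -1, 0], [0, 0, 0, 0, 0, -1, 0], [0, 0, 0, 0, 0, -1, 0], [0, 0, 0, 0, 0, -1, 0]]}}

```text
clock: 4.78
position: [0.524, 0.1528, 0.3165]
tool_rot: [2.735, 0.002, 2.0]
force: [0.7, -0.1, -0.3]
grip_width: 0.0853
```

Call:
{"method": "carry_out", "body": {"targets": [[0, 0, 0, 0, 0, -1, 0], [0, 0, 0, 0, 0, -1, 0], [0, 0, 0, 0, 0, -1, 0], [0, 0, 0, 0, 0, -1, 0], [0, 0, 0, 0, 0, -1, 0]]}}

```text
clock: 5.2
position: [0.5239, 0.1528, 0.3165]
tool_rot: [2.786, 0.201, 2.488]
force: [-1.2, -0.8, -0.5]
grip_width: 0.0856
```

```bash
cat > now.py <<'E'
from kin import *
from h import go,bot
from plan2 import *
E
cat > seq.py <<'E'
from kin import *
from workcell import bot
seat=np.array([.6072,.2042,.26]); ry=.41; rx=np.array([np.cos(ry),np.sin(ry),0])
rc=np.array([.618,-.185]); kx=np.array([np.cos(-.14),np.sin(-.14)])
def foot(d,z): return np.r_[rc+kx*d,z]
def S(b,u,p,f=36): return seatpose(seat-b*rx+[0,0,u],ry,p,f,1)
E
python3 - <<'E'
from seq import *
s=bot.observe(); q=s["qpos"]; print(s["position"],s["tool_rot"],q.round(2))
q,_,_=ik(*S(0,0,-24),np.array([.3,.64,-1,2.26,2.1,.54,-.39]))
M=lambda p,d,z:tp(foot(d,z),-.14,p,36,1)
def chain(L,q):
    for n,x in L:
        q,e,er=ik(*x,q); print(n,round(e*1000,1),round(er,2),q.round(2),"mrg",np.minimum(q-LO,HI-q).min().round(2))
    return q
chain([("pre",S(.05,-.0,-24)),("pre-60 lvl",S(.06,0,-14))],q)
print()
chain([("grasp",S(0,0,-24)),("up",S(0,.035,-24)),("bk35",S(.035,.035,-24)),("bk50",S(.05,.02,-20)),("bk60",S(.06,-.03,-12)),("bk90",S(.09,-.04,-8)),("bk130",S(.13,-.04,-4)),("bk150",S(.15,-.0,-4)),
 ("mid",tp([.43,.0,.13],.1,0,36,1)),("ins0",M(0,-.17,.1)),("ins0",M(0,-.17,.075)),("ins",M(0,-.06,.075)),("lift",M(0,-.06,.16)),("lift",M(-8,-.08,.16)),("lift",M(-8,-.17,.16)),("mid",tp([.43,.0,.16],.1,-8,36,1)),
 ("bk150",S(.15,0.01,-8)),("bk100",S(.10,0.0,-12)),("bk45",S(.045,.0,-15)),("bk45u",S(.045,.04,-15)),("over",S(0,.04,-15)),("hang",S(0,0,-15))],q)
E
```

```text
[0.52393297 0.15283089 0.31645474] [2.78612854 0.20093603 2.4878363 ] [ 0.79  0.42 -1.47  1.99  0.7   0.79 -0.06]
pre 0.0 0.0 [ 0.4   0.62 -1.11  2.38  2.14  0.6  -0.45] mrg 0.05
pre-60 lvl 0.0 0.0 [ 0.1   0.39 -0.6   2.31  1.75  0.17 -0.11] mrg 0.01

grasp 0.0 0.0 [ 0.3   0.64 -1.    2.26  2.1   0.54 -0.39] mrg 0.17
up 0.0 0.0 [ 0.28  0.53 -0.93  2.23  2.01  0.41 -0.32] mrg 0.2
bk35 0.0 0.0 [ 0.36  0.51 -1.02  2.31  2.05  0.44 -0.38] mrg 0.12
bk50 0.0 0.0 [ 0.31  0.46 -0.91  2.32  1.98  0.35 -0.33] mrg 0.11
bk60 0.0 0.0 [ 0.14  0.47 -0.68  2.33  1.81  0.26 -0.17] mrg 0.1
bk90 0.0 0.0 [ 0.05  0.41 -0.52  2.37  1.62  0.16  0.01] mrg 0.0
bk130 0.0 0.0 [ 0.23  0.39 -0.74  2.42  1.28  0.24  0.33] mrg 0.01
bk150 0.0 0.0 [ 0.56  0.38 -1.17  2.41  1.08  0.41  0.5 ] mrg 0.02
mid 0.0 0.0 [ 0.89  0.5  -1.39  2.26  0.94  0.71  0.56] mrg 0.11
ins0 0.0 0.0 [ 1.06  0.53 -1.13  2.2   0.94  0.6   0.72] mrg 0.23
ins0 0.0 0.0 [ 0.98  0.53 -1.01  2.23  0.99  0.52  0.69] mrg 0.2
ins 0.0 0.0 [ 0.84  0.68 -0.98  1.96  0.98  0.68  0.74] mrg 0.47
lift 0.0 0.0 [ 0.93  0.63 -1.15  1.86  0.84  0.86  0.86] mrg 0.35
lift 0.0 0.0 [ 1.05  0.55 -1.2   2.03  0.96  0.65  0.74] mrg 0.3
lift 0.0 0.0 [ 1.32  0.54 -1.5   2.22  1.05  0.68  0.61] mrg 0.0
mid 0.0 0.0 [ 1.09  0.38 -1.5   2.32  0.95  0.54  0.58] mrg 0.0
bk150 0.8 0.0 [ 0.69  0.57 -1.5   2.43  1.35  0.65  0.19] mrg 0.0
bk100 0.0 0.0 [ 0.17  0.34 -0.65  2.38  1.62  0.16  0.01] mrg 0.0
bk45 0.0 0.0 [ 0.12  0.42 -0.65  2.29  1.78  0.21 -0.15] mrg 0.05
bk45u 0.0 0.0 [ 0.23  0.38 -0.78  2.24  1.29  0.24  0.34] mrg 0.08
over 0.0 0.0 [ 0.23  0.46 -0.84  2.14  1.27  0.34  0.38] mrg 0.18
hang 0.0 0.0 [ 0.03  0.47 -0.56  2.18  1.57  0.2   0.07] mrg 0.04
```

Call:
{"method": "carry_out", "body": {"targets": [[0, 0, 0, 0, 0, -1, 0], [0, 0, 0, 0, 0, -1, 0], [0, 0, 0, 0, 0, -1, 0], [0, 0, 0, 0, 0, -1, 0], [0, 0, 0, 0, 0, -1, 0]]}}

```text
clock: 5.62
position: [0.5239, 0.1528, 0.3164]
tool_rot: [2.932, 0.35, 3.01]
force: [-0.9, 0.7, -0.4]
grip_width: 0.0851
```

Call:
{"method": "carry_out", "body": {"targets": [[0, 0, 0, 0, 0, -1, 0], [0, 0, 0, 0, 0, -1, 0], [0, 0, 0, 0, 0, -1, 0], [0, 0, 0, 0, 0, -1, 0], [0, 0, 0, 0, 0, -1, 0]]}}

```text
clock: 6.03
position: [0.5239, 0.1528, 0.3164]
tool_rot: [-3.139, 0.406, -2.711]
force: [-0.2, 0.2, -0.7]
grip_width: 0.0855
```

```bash
python3 - <<'E'
from seq import *; from h import go
print(bot.observe()["qpos"].round(2))
x,r=S(0,0,-24); z=r.apply([0,0,1])
go(x-.06*z,r); go(x,r)
q,e,er=ik(x-.06*z,r,bot.observe()["qpos"]);print("tilt",q.round(2),e,er)
E
```

```text
[ 0.79  0.43 -1.48  1.99  0.71  0.8   0.98]
t 6.03 pos [0.5239 0.1528 0.3164] rpy [-3.139  0.406 -2.711] F [-0.2  0.2 -0.7] w 0.0855
 shift tool mm [  7.1  13.4 126.7] len 127.6  turn units [ 0.08 -2.79  0.17]
t 6.03 pos [0.5239 0.1528 0.3164] rpy [-3.139  0.406 -2.711] F [-0.2  0.2 -0.7] w 0.0855
 shift tool mm [-10.2  12.7 184.2] len 184.9  turn units [ 0.08 -2.79  0.17]
tilt [ 0.36  0.47 -1.    2.3   2.02  0.39 -0.36] 7.206025750054671e-08 4.458109201549359e-07
```

Call:
{"method": "carry_out", "body": {"targets": [[1, 3, 20, 0, 0, 0, 0], [1, 3, 20, 0, 0, 0, 0], [1, 3, 20, 0, 0, 0, 0], [1, 3, 20, 0, 0, 0, 0], [1, 1, 20, 0, 0, 0.2, 0]]}}

```text
clock: 6.45
position: [0.5509, 0.1791, 0.2217]
tool_rot: [3.135, 0.406, -2.739]
force: [0.8, -0.3, 0.6]
grip_width: 0.0855
```

Call:
{"method": "carry_out", "body": {"targets": [[0, 0, 5, 0, -0.6, 0, 0], [0, 0, 5, 0, -0.6, 0, 0], [0, 0, 5, 0, -0.6, 0, 0], [0, 0, 5, 0, -0.6, 0, 0], [0, 0, 0, 0, -0.4, 0, 0]]}}

```text
clock: 6.87
position: [0.5606, 0.1797, 0.2081]
tool_rot: [-3.139, 0.662, -2.742]
force: [0.3, -0.4, 0.7]
grip_width: 0.0854
```

```bash
python3 - <<'E'
from seq import *; from h import *
print(bot.observe()["qpos"].round(2))
x,r=S(0,0,-24); go(x,r)
c,W,K,T=cloud("wrist")
M,o=hookT(SEAT,RY,-.42)
for b in([0,0,0],[.033,0,.09],[.0935,0,.1575]):
    q=proj(K,T,o+M@b); print(q); cv2.circle(c,tuple(int(v) for v in q),4,(255,0,0),1)
save("e_wrist",cv2.resize(c,(640,480)))
E
```

```text
[ 0.4   0.47 -1.01  2.24  1.76  0.42 -0.08]
t 6.87 pos [0.5606 0.1797 0.2081] rpy [-3.139  0.662 -2.742] F [ 0.3 -0.4  0.7] w 0.0854
 shift tool mm [ 5.4  4.5 67.9] len 68.2  turn units [-0.08 -0.34 -0.07]
[265.08375346 121.2344146 ]
[266.452846   218.01201306]
[267.75165221 375.66978023]
```

View pics/e_wrist.png

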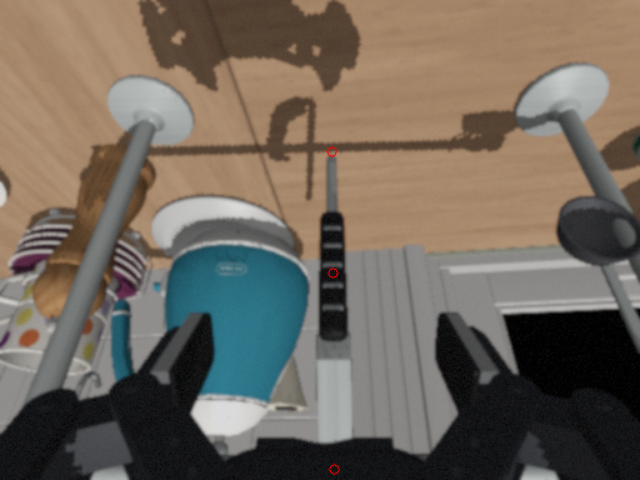

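The wrist view, now from below, shows the grip centred at (333,273), matching the model point exactly. The grip spans rows 212 to 338. I'll close in and grip.

Call:
{"method": "carry_out", "body": {"targets": [[1, 1, 15, 0, -0.1, 0, 0], [1, 1, 15, 0, -0.1, 0, 0], [1, 1, 14, 0, -0.1, 0, 0], [1, 1, 14, 0, 0, 0, 0], [1, 0, 10, 0, 0, 0, 0]]}}

```text
clock: 7.33
position: [0.5951, 0.1978, 0.1503]
tool_rot: [-3.138, 0.689, -2.742]
force: [-0.1, 0.1, 0.2]
grip_width: 0.085
```

```bash
python3 -c "
from seq import *; from h import go
go(*S(0,0,-24)); print(bot.observe()['qpos'].round(2))"
```

```text
t 7.33 pos [0.5951 0.1978 0.1503] rpy [-3.138  0.689 -2.742] F [-0.1  0.1  0.2] w 0.085
 shift tool mm [ 0.6  1.1 -1.6] len 2.0  turn units [-0.1  -0.09 -0.08]
[ 0.35  0.69 -1.03  2.21  2.02  0.6  -0.24]
```

Call:
{"method": "carry_out", "body": {"targets": [[0, 1, -1, 0, 0, 0, 120], [0, 0, 0, 0, 0, 0, 180], [0, 0, 0, 0, 0, 0, 255], [0, 0, 0, 0, 0, 0, 255], [0, 0, 0, 0, 0, 0, 255]], "force": 90}}

```text
clock: 7.75
position: [0.5945, 0.1986, 0.1545]
tool_rot: [-3.14, 0.695, -2.743]
force: [0.0, 0.1, 0.0]
grip_width: 0.0255
```

Call:
{"method": "carry_out", "body": {"targets": [[0, 0, 0, 0, 0, 0, 255], [0, 0, 0, 0, 0, 0, 255], [0, 0, 0, 0, 0, 0, 255], [0, 0, 0, 0, 0, 0, 255], [0, 0, 0, 0, 0, 0, 255]]}}

```text
clock: 8.17
position: [0.5948, 0.199, 0.1544]
tool_rot: [-3.141, 0.696, -2.744]
force: [-1.3, -0.7, 5.9]
grip_width: 0.013
```

```bash
python3 -c "
from seq import *; from h import go
go(*S(0,0,-24)); go(*S(0,.036,-24)); go(*S(.04,.036,-24))
s=bot.observe(); np.savez('gr.npz',p=s['position'],r=s['tool_rot'])"
```

```text
t 8.17 pos [0.5948 0.199  0.1544] rpy [-3.141  0.696 -2.744] F [-1.3 -0.7  5.9] w 0.013
 shift tool mm [ 3.2 -0.2  1.4] len 3.6  turn units [-0.08 -0.02 -0.09]
t 8.17 pos [0.5948 0.199  0.1544] rpy [-3.141  0.696 -2.744] F [-1.3 -0.7  5.9] w 0.013
 shift tool mm [-19.8  -0.2 -26.2] len 32.9  turn units [-0.08 -0.02 -0.09]
t 8.17 pos [0.5948 0.199  0.1544] rpy [-3.141  0.696 -2.744] F [-1.3 -0.7  5.9] w 0.013
 shift tool mm [ 10.8  -0.7 -51.8] len 53.0  turn units [-0.08 -0.02 -0.09]
```

Call:
{"method": "carry_out", "body": {"targets": [[-4, 0, -5, 0, 0, 0, 255], [-5, 0, -6, 0, 0, 0, 255], [-5, 0, -6, 0, 0, 0, 255], [-5, 0, -6, 0, 0, 0, 255], [-4, 0, -5, 0, 0, 0, 255]]}}

```text
clock: 8.58
position: [0.5941, 0.1989, 0.1909]
tool_rot: [3.141, 0.695, -2.744]
force: [-0.7, 0.6, -0.8]
grip_width: 0.013
```

Call:
{"method": "carry_out", "body": {"targets": [[6, 0, -5, 0, 0, 0, 255], [6, 0, -5, 0, 0, 0, 255], [6, 0, -5, 0, 0, 0, 255], [6, 0, -5, 0, 0, 0, 255], [8, 0, -7, 0, 0, 0, 255]]}}

```text
clock: 9.0
position: [0.5547, 0.1822, 0.1901]
tool_rot: [3.141, 0.695, -2.745]
force: [0.2, 0.3, -1.5]
grip_width: 0.0126
```

```bash
python3 - <<'E'
from seq import *; from h import *
# offset: actual grasp in tool frame vs nominal; redefine hook<->tool from recorded grasp
g=np.load("gr.npz"); Rg=R.from_euler('xyz',g["r"]); 
M=R.from_euler('xyz',[0,-.42,.41]); o=seat-M.apply([.0935,0,.1575])
Rth=Rg.inv()*M; oth=Rg.inv().apply(o-g["p"]); np.savez("th.npz",R=Rth.as_matrix(),o=oth)
s=bot.observe(); Rc=R.from_euler('xyz',s["tool_rot"]); Mh=Rc*Rth; oh=s["position"]+Rc.apply(oth)
print("q",s["qpos"].round(2),"foot",oh,"rpy",Mh.as_euler('xyz').round(3),"F",s["force"].round(1))
a=[]
for n in("side","wrist"):
    c,W,K,T=cloud(n)
    for b in([0,0,0],[.033,0,.09],[.0935,0,.1575],[.13,0,.006]):
        q=proj(K,T,oh+Mh.apply(b)); cv2.circle(c,tuple(int(v) for v in q),2,(255,0,0),1)
    a.append(c[140:290,130:330] if n=="side" else c)
save("f",np.hstack([cv2.resize(a[0],(400,300),interpolation=cv2.INTER_CUBIC),cv2.resize(a[1],(400,300))]))
E
```

```text
q [ 0.43  0.55 -1.08  2.29  1.96  0.52 -0.25] foot [0.54766953 0.17903762 0.11378893] rpy [ 0.001 -0.419  0.41 ] F [ 0.2  0.3 -1.5]
```

View pics/f.png

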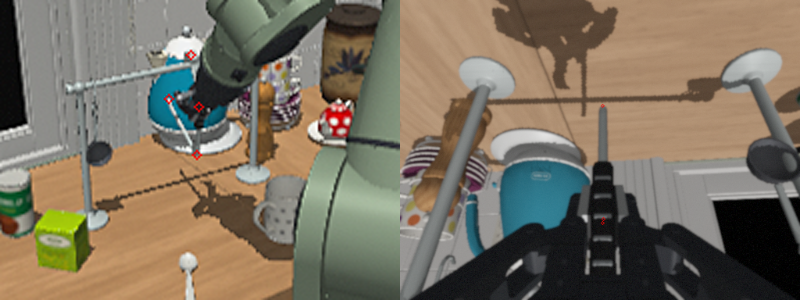

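The view shows the hook in the gripper and clear of the bar. The rod runs from about (170,100) to (197,155) in the side view, matching the model. Next I'll plan the route out and across to the rack.

```bash
cat >> seq.py <<'E'
from h import go
from scipy.spatial.transform import Slerp
def hp(o,yaw,p):
    t=np.load("th.npz"); Rth=R.from_matrix(t["R"]); Mh=R.from_euler('xyz',[0,np.radians(p),yaw]); Rt=Mh*Rth.inv(); return np.asarray(o)-Rt.apply(t["o"]),Rt
def hs(b,u,p,side=0):
    M=R.from_euler('xyz',[0,np.radians(p),ry]); return hp(seat-b*rx+[0,0,u]+side*np.array([-rx[1],rx[0],0])-M.apply([.0935,0,.1575]),ry,p)
def hr(d,z,p,lat=0,yaw=-.14): return hp(foot(d,z)+lat*np.array([-kx[1],kx[0],0]),yaw,p)
def plan(L,start=None):
    s=bot.observe(); x,r=(s["position"],R.from_euler('xyz',s["tool_rot"])) if start is None else start; q=s["qpos"]
    print("t",round(s["clock"],2),"F",s["force"].round(1),"pos",x.round(4))
    for n,(X,Q) in L:
        d=r.inv().apply(X-x)*1000; w=(r.inv()*Q).as_rotvec(degrees=True)/6
        # equal rows with simultaneous turn: solve per-row body twist
        k=int(np.ceil(max(np.linalg.norm(d)/22,np.abs(w).max()/.7,1))); 
        A=np.mean([R.from_rotvec(w*6*i/k,degrees=True).as_matrix() for i in range(k)],0)
        v=np.linalg.solve(A,d/k)
        q,e,er=ik(X,Q,q); print(n,"rows",k,"each",v.round(1),(w/k).round(2),"| ik",round(e*1000,1),round(er,3),"mrg",np.minimum(q-LO,HI-q).min().round(2),"q",q.round(1))
        x,r=X,Q
E
python3 - <<'E'
from seq import *
plan([("A",hs(.06,-.03,-12)),("B",hs(.10,-.035,-6)),("C",hs(.14,-.02,-2)),("D",hp([.42,.03,.13],.15,0)),("E",hr(-.18,.10,0)),("F",hr(-.17,.075,0))])
E
```

```text
t 9.1 F [ 0.  -0.3 -2.3] pos [0.5541 0.1818 0.1899]
A rows 4 each [16.4 -0.2  6.9] [ 0.01  0.5  -0.  ] | ik 0.0 0.0 mrg 0.08 q [ 0.1  0.5 -0.6  2.3  1.8  0.2 -0.1]
B rows 3 each [15.2 -0.2 -7.1] [ 0.    0.33 -0.  ] | ik 0.0 0.0 mrg 0.07 q [ 0.2  0.4 -0.7  2.4  1.3  0.3  0.3]
C rows 3 each [ 12.4  -0.2 -11.2] [ 0.    0.22 -0.  ] | ik 0.0 0.0 mrg 0.04 q [ 0.4  0.4 -1.1  2.4  1.1  0.4  0.5]
D rows 5 each [ -2.7 -19.2  -9.4] [0.14 0.07 0.47] | ik 0.0 0.0 mrg 0.1 q [ 0.8  0.5 -1.4  2.3  0.9  0.7  0.5]
E rows 10 each [ -0.9 -20.2   3.5] [0.08 0.   0.27] | ik 0.0 0.0 mrg 0.22 q [ 1.1  0.5 -1.1  2.2  0.9  0.6  0.7]
F rows 2 each [-1.4  0.1 13.4] [0. 0. 0.] | ik 0.0 0.0 mrg 0.21 q [ 1.   0.5 -1.   2.2  1.   0.5  0.7]
```

Call:
{"method": "carry_out", "body": {"targets": [[16, 0, 7, 0, 0.5, 0, 255], [16, 0, 7, 0, 0.5, 0, 255], [16, 0, 7, 0, 0.5, 0, 255], [16, 0, 7, 0, 0.5, 0, 255], [16, 0, -7, 0, 0.3, 0, 255]]}}

```text
clock: 9.52
position: [0.5066, 0.1623, 0.128]
tool_rot: [3.14, 0.451, -2.745]
force: [-2.5, -0.8, -1.8]
grip_width: 0.0128
```

Call:
{"method": "carry_out", "body": {"targets": [[15, 0, -7, 0, 0.3, 0, 255], [15, 0, -7, 0, 0.3, 0, 255], [12, 0, -11, 0, 0.3, 0, 255], [12, 0, -11, 0, 0.2, 0, 255], [12, 0, -11, 0, 0.2, 0, 255]]}}

```text
clock: 9.93
position: [0.4334, 0.1316, 0.1475]
tool_rot: [3.141, 0.317, -2.744]
force: [-0.2, -0.9, -1.4]
grip_width: 0.013
```

```bash
python3 - <<'E'
from seq import *
go(*hs(.14,-.02,-2));print(bot.observe()["qpos"].round(2))
plan([("D",hp([.42,.03,.14],.15,0)),("E",hr(-.18,.12,0)),("F",hr(-.17,.075,0))])
E
```

```text
t 9.93 pos [0.4334 0.1316 0.1475] rpy [ 3.141  0.317 -2.744] F [-0.2 -0.9 -1.4] w 0.013
 shift tool mm [ 3.7 -2.6 -0.8] len 4.6  turn units [ 0.05  0.06 -0.02]
[ 0.41  0.43 -1.03  2.33  1.06  0.46  0.51]
t 9.93 F [-0.2 -0.9 -1.4] pos [0.4334 0.1316 0.1475]
D rows 6 each [ -2.2 -16.5  -9.6] [0.13 0.07 0.39] | ik 0.0 0.0 mrg 0.03 q [ 0.9  0.5 -1.5  2.3  0.9  0.8  0.5]
E rows 10 each [ -1.2 -20.2   2.5] [0.08 0.   0.27] | ik 0.0 0.0 mrg 0.25 q [ 1.1  0.5 -1.2  2.2  0.9  0.7  0.7]
F rows 3 each [ 0.9  0.1 15.3] [0. 0. 0.] | ik 0.0 0.0 mrg 0.21 q [ 1.   0.5 -1.   2.2  1.   0.5  0.7]
```

Call:
{"method": "carry_out", "body": {"targets": [[-2, -17, -10, 0.1, 0.1, 0.4, 255], [-2, -17, -10, 0.1, 0.1, 0.4, 255], [-2, -17, -10, 0.1, 0.1, 0.4, 255], [-2, -17, -10, 0.1, 0, 0.4, 255], [-2, -17, -9, 0.2, 0, 0.4, 255]]}}

```text
clock: 10.35
position: [0.4558, 0.048, 0.1972]
tool_rot: [3.14, 0.286, -2.966]
force: [0.2, -0.4, -1.2]
grip_width: 0.013
```

Call:
{"method": "carry_out", "body": {"targets": [[-2, -17, -9, 0.2, 0.1, 0.4, 255], [-1, -20, 2, 0.1, 0, 0.3, 255], [-1, -20, 2, 0.1, 0, 0.3, 255], [-1, -20, 2, 0.1, 0, 0.3, 255], [-1, -20, 2, 0.1, 0, 0.3, 255]]}}

```text
clock: 10.77
position: [0.4707, -0.0481, 0.2001]
tool_rot: [-3.127, 0.277, -3.139]
force: [0.3, 0.2, -2.0]
grip_width: 0.0128
```

Call:
{"method": "carry_out", "body": {"targets": [[-1, -20, 2, 0.1, 0, 0.3, 255], [-1, -20, 2, 0.1, 0, 0.3, 255], [-1, -20, 3, 0.1, 0, 0.3, 255], [-1, -20, 3, 0.1, 0, 0.2, 255], [-1, -20, 3, 0, 0, 0.2, 255]]}}

```text
clock: 11.18
position: [0.4726, -0.1487, 0.1905]
tool_rot: [-3.124, 0.28, 3.004]
force: [0.5, 0.5, -1.1]
grip_width: 0.0131
```

Call:
{"method": "carry_out", "body": {"targets": [[-1, -18, 3, 0, 0, 0.2, 255], [0, 0, 0, 0, 0, 0, 255]]}}

```text
clock: 11.35
position: [0.471, -0.1694, 0.1874]
tool_rot: [-3.13, 0.278, 2.977]
force: [0.7, -0.9, -1.9]
grip_width: 0.0127
```

```bash
python3 - <<'E'
from seq import *; from h import *
plan([("E",hr(-.18,.12,0)),("F",hr(-.17,.075,0))])
t=np.load("th.npz");s=bot.observe();Rc=R.from_euler('xyz',s["tool_rot"]);Mh=Rc*R.from_matrix(t["R"]);oh=s["position"]+Rc.apply(t["o"])
print("hook",oh,Mh.as_euler('xyz').round(3))
a=[]
for n in("wrist","top"):
    c,W,K,T=cloud(n); np.savez(n+"1.npz",c=c,W=W,K=K,T=T)
    for b in([0,0,0],[.13,0,.006]):
        q=proj(K,T,oh+Mh.apply(b)); cv2.circle(c,tuple(int(v) for v in q),2,(255,0,0),1)
    for d in(-24,0,24):
        q=proj(K,T,foot(d/1000,.075)); cv2.circle(c,tuple(int(v) for v in q),2,(0,255,0),1)
    a.append(cv2.resize(c,(512,384)) if n=="wrist" else cv2.resize(c[140:236,300:372],(288,384),interpolation=cv2.INTER_CUBIC))
save("g",np.hstack(a))
E
```

```text
t 11.35 F [ 0.7 -0.9 -1.9] pos [ 0.471  -0.1694  0.1874]
E rows 1 each [-5.3  5.4  2.4] [-0.09  0.02 -0.13] | ik 0.0 0.0 mrg 0.25 q [ 1.1  0.5 -1.2  2.2  0.9  0.7  0.7]
F rows 3 each [ 0.9  0.1 15.3] [0. 0. 0.] | ik 0.0 0.0 mrg 0.21 q [ 1.   0.5 -1.   2.2  1.   0.5  0.7]
hook [ 0.43341857 -0.16398237  0.12081489] [-0.006 -0.002 -0.156]
```

View pics/g.png

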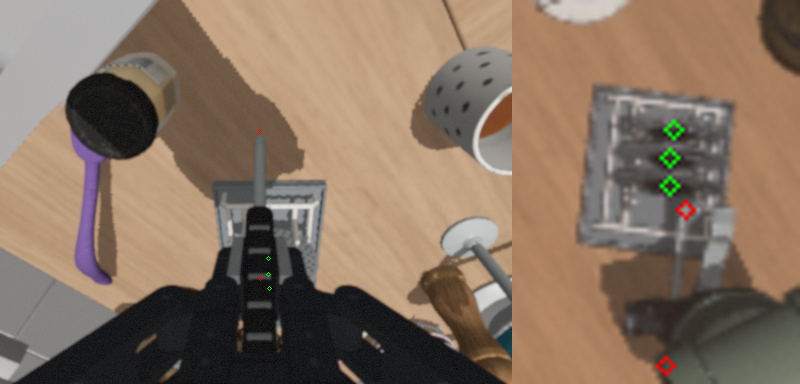

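The wrist view shows the rack's near tray edge, from about (214,183) to (326,182), with the rod above it. In the top view the predicted hub centres fall on the dark hubs, and the tip prediction at (685,210) matches the rod's end. I'll check the rack's lateral position from the wrist frame.

```bash
python3 - <<'E'
from seq import *; from h import *
d=np.load("wrist1.npz");K,T=d["K"],d["T"]; ky=np.array([-kx[1],kx[0]])
for u,v in((214,183),(326,182),(323,240)):
    p=ray(K,T,u,v,.005); r=p[:2]-rc; print((u,v),p.round(4),"rack xy",(r@kx).round(4),(r@ky).round(4))
# rod pixels: estimate rod centre columns at two rows & compare with model
g=cv2.cvtColor(d["c"],cv2.COLOR_RGB2GRAY)
t=np.load("th.npz");s=bot.observe();Rc=R.from_euler('xyz',s["tool_rot"]);Mh=Rc*R.from_matrix(t["R"]);oh=s["position"]+Rc.apply(t["o"])
print(proj(K,T,oh+Mh.apply([.0,0,.0])),proj(K,T,oh+Mh.apply([.06,0,.0])),proj(K,T,oh+Mh.apply([.12,0,.0])))
for r in(140,150,160,175,190): print(r,g[r,248:274])
# hub lateral from top images
for n in("top0","top1"):
    z=np.load(n+".npz");c=z["c"].sum(2);
    for dd in(-.024,0,.024):
        q=proj(z["K"],z["T"],foot(dd,.075)); r=int(round(q[1]));u0=int(q[0]); row=c[r-1:r+2,u0-16:u0+17].mean(0); w=np.where(row<row.min()+60)[0]; print(n,dd,q.round(1),"dark cols",u0-16+w.min(),u0-16+w.max())
E
```

```text
(214, 183) [ 0.5361 -0.2351  0.005 ] rack xy -0.0742 -0.061
(326, 182) [ 0.555  -0.1088  0.005 ] rack xy -0.073 0.0667
(323, 240) [ 0.6443 -0.1167  0.005 ] rack xy 0.0165 0.0713
[264.00510133 132.44870963] [264.50102302 208.77461628] [264.86894664 265.40070204]
140 [ 93  92  92  91  93  89  90  92  97 100 102 100 102 102  95  96  90  91
  91  94  94  92  94  95  94  96]
150 [ 91  92  90  96  92  87  91  93 102 102 108 109 107 105 102  97  91  92
  89  88  93  93  89  95  89  92]
160 [ 97  99  92  99  96  92  92  97 102 106 107 109 110 106 103  96  92  94
  93  94  95  92  92  91  92  88]
175 [ 91  90  93  92  94  91  95  96 103 106 109 108 109 105 103  98  94  92
  94  95  94  94  93  92  89  92]
190 [ 77  80  76  77  76  84  90  99 103 104 108 110 109 107 103 102  98 105
 120 134 139 140 142 142 142 145]
top0 -0.024 [339.1 186.1] dark cols 333 344
top0 0 [339.7 179.5] dark cols 334 345
top0 0.024 [340.3 172.9] dark cols 335 343
top1 -0.024 [339.1 186.1] dark cols 333 344
top1 0 [339.7 179.5] dark cols 334 345
top1 0.024 [340.3 172.9] dark cols 335 343
```

The wrist view puts the rack centre line about 3 mm to +y of my estimate, and the top view agrees. I'll use a +2.5 mm lateral correction and yaw -0.145.

```bash
sed -i 's/^rc=.*/KY=-.145; kx=np.array([np.cos(KY),np.sin(KY)]); rc=np.array([.619,-.185])+.0025*np.array([-kx[1],kx[0]])/; s/yaw=-.14)/yaw=KY)/' seq.py; python3 - <<'E'
from seq import *
go(*hr(-.172,.10,0))
plan([("F",hr(-.172,.073,0)),("G",hr(-.08,.073,0))])
E
```

```text
t 11.45 pos [ 0.4716 -0.1663  0.188 ] rpy [-3.131  0.279  2.981] F [-0.7  0.2 -0.7] w 0.0129
 shift tool mm [-8.1  6.  24.6] len 26.6  turn units [-0.06  0.03 -0.05]
t 11.45 F [-0.7  0.2 -0.7] pos [ 0.4716 -0.1663  0.188 ]
F rows 3 each [-0.2  2.  16.9] [-0.02  0.01 -0.02] | ik 0.0 0.0 mrg 0.21 q [ 0.9  0.5 -1.   2.2  1.   0.5  0.7]
G rows 5 each [-17.7   0.2   5. ] [0. 0. 0.] | ik 0.0 0.0 mrg 0.43 q [ 0.8  0.7 -1.   2.   1.   0.7  0.7]
```

Call:
{"method": "carry_out", "body": {"targets": [[2, 2, 10, 0, 0, 0, 255], [1, 2, 10, 0, 0, 0, 255], [1, 2, 10, 0, 0, 0, 255], [1, 0, 10, 0, 0, 0, 255], [0, 0, 8, 0, 0, 0, 255]]}}

```text
clock: 11.87
position: [0.4812, -0.1606, 0.1402]
tool_rot: [-3.131, 0.28, 2.985]
force: [0.7, -0.6, -2.1]
grip_width: 0.0131
```

Call:
{"method": "carry_out", "body": {"targets": [[0, 0, 0, 0, 0, 0, 255], [0, 0, 0, 0, 0, 0, 255]]}}

```text
clock: 12.03
position: [0.4812, -0.1607, 0.1408]
tool_rot: [-3.131, 0.279, 2.984]
force: [0.1, 0.8, -1.3]
grip_width: 0.0128
```

```bash
python3 - <<'E'
from seq import *; from h import *
plan([("F",hr(-.175,.073,0)),("G",hr(-.08,.073,0))])
t=np.load("th.npz");s=bot.observe();Rc=R.from_euler('xyz',s["tool_rot"]);Mh=Rc*R.from_matrix(t["R"]);oh=s["position"]+Rc.apply(t["o"])
print("hook",oh,Mh.as_euler('xyz').round(3)); r=oh[:2]-rc; ky=np.array([-kx[1],kx[0]]); tip=(oh+Mh.apply([.12,0,0])); print("rack x,y foot",r@kx,r@ky,"tip",(tip[:2]-rc)@kx,(tip[:2]-rc)@ky,tip[2])
a=[]
for n in("side","top"):
    c,W,K,T=cloud(n)
    P=[(oh+Mh.apply(b),(255,0,0)) for b in([0,0,0],[.13,0,.006])]+[(foot(d/1000,.075),(0,255,0)) for d in(-24,0,24)]
    q0=proj(K,T,P[1][0]).astype(int); h0=(40,40)
    x0,y0=max(q0[0]-30,0),max(q0[1]-36,0); cr=cv2.resize(c[y0:y0+60,x0:x0+64],(400,375),interpolation=cv2.INTER_CUBIC)
    for p,col in P:
        q=(proj(K,T,p)-[x0,y0])*6.25+3; cv2.circle(cr,tuple(int(v) for v in q),4,col,1)
    a.append(cr)
save("i",np.hstack(a))
E
```

```text
t 12.03 F [ 0.1  0.8 -1.3] pos [ 0.4812 -0.1607  0.1408]
F rows 1 each [-2.6 -1.4  2. ] [-0.06  0.03 -0.02] | ik 0.0 0.0 mrg 0.2 q [ 1.   0.5 -1.   2.2  1.   0.5  0.7]
G rows 5 each [-18.3   0.2   5.2] [0. 0. 0.] | ik 0.0 0.0 mrg 0.43 q [ 0.8  0.7 -1.   2.   1.   0.7  0.7]
hook [ 0.44360373 -0.15554076  0.07411767] [-0.005 -0.003 -0.149]
rack x,y foot -0.1778122808691588 0.0013066600412285736 tip -0.057813784729488255 0.0008392196647554303 0.07449506427527734
```

View pics/i.png

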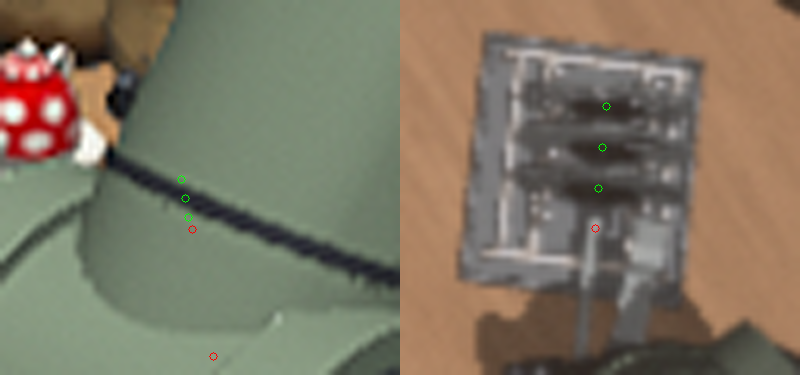

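In the top view the rod tip at (595,225) is aimed at the three hub centres, (598,188), (602,147) and (606,107). The arm hides the rack in the side view. Inserting gently and watching the force.

Call:
{"method": "carry_out", "body": {"targets": [[-7, -1, 2, 0, 0, 0, 255], [-8, 0, 2, 0, 0, 0, 255], [-8, 0, 2, 0, 0, 0, 255], [-8, 0, 2, 0, 0, 0, 255], [-8, 0, 2, 0, 0, 0, 255]]}}

```text
clock: 12.55
position: [0.5217, -0.1692, 0.142]
tool_rot: [-3.131, 0.28, 2.982]
force: [0.6, 0.9, -2.1]
grip_width: 0.0128
```

Call:
{"method": "carry_out", "body": {"targets": [[-8, 0, 2, 0, 0, 0, 255], [-8, 0, 2, 0, 0, 0, 255]]}}

```text
clock: 12.72
position: [0.5378, -0.1717, 0.1425]
tool_rot: [-3.131, 0.28, 2.983]
force: [-0.2, -0.8, -1.2]
grip_width: 0.0127
```

```bash
cat > st.py <<'E'
from seq import *
t=np.load("th.npz");s=bot.observe();Rc=R.from_euler('xyz',s["tool_rot"]);Mh=Rc*R.from_matrix(t["R"]);oh=s["position"]+Rc.apply(t["o"])
r=oh[:2]-rc; ky=np.array([-kx[1],kx[0]]); tip=(oh+Mh.apply([.12,0,0]))
print("t",s["clock"],"F",s["force"].round(1),"M",s["moment"].round(2),"foot rack",(r@kx).round(4),(r@ky).round(4),oh[2].round(4),"120 at",((tip[:2]-rc)@kx).round(4),((tip[:2]-rc)@ky).round(4),tip[2].round(4),"rpy",Mh.as_euler('xyz').round(3))
E
python3 st.py; python3 -c "
from seq import *
plan([('G',hr(-.08,.073,0))])"
```

```text
t 12.7167 F [-0.2 -0.8 -1.2] M [ 0.13  0.44 -0.03] foot rack -0.1202 -0.0013 0.0758 120 at -0.0002 -0.002 0.0762 rpy [-0.005 -0.003 -0.15 ]
t 12.72 F [-0.2 -0.8 -1.2] pos [ 0.5378 -0.1717  0.1425]
G rows 2 each [-19.    0.9   6.9] [-0.03  0.02 -0.02] | ik 0.0 0.0 mrg 0.43 q [ 0.8  0.7 -1.   2.   1.   0.7  0.7]
```

Call:
{"method": "carry_out", "body": {"targets": [[-8, 1, 3, 0, 0, 0, 255], [-8, 0, 3, 0, 0, 0, 255], [-8, 0, 3, 0, 0, 0, 255], [-7, 0, 2, 0, 0, 0, 255], [-7, 0, 2, 0, 0, 0, 255]]}}

```text
clock: 13.13
position: [0.5773, -0.1772, 0.1403]
tool_rot: [-3.131, 0.279, 2.983]
force: [-0.7, 0.6, -0.9]
grip_width: 0.0129
```

Call:
{"method": "carry_out", "body": {"targets": [[0, 0, 0, 0, 0, 0, 255], [0, 0, 0, 0, 0, 0, 255]]}}

```text
clock: 13.3
position: [0.5768, -0.177, 0.1403]
tool_rot: [-3.131, 0.28, 2.983]
force: [-0.3, 0.5, -2.4]
grip_width: 0.0126
```

```bash
python3 st.py; python3 -c "
from seq import *
plan([('L1',hr(-.08,.095,-2)),('L2',hr(-.08,.16,-2)),('L3',hr(-.08,.17,-8))])"
```

```text
t 13.3 F [-0.3  0.5 -2.4] M [ 0.06  0.47 -0.06] foot rack -0.0809 -0.0009 0.0737 120 at 0.0391 -0.0016 0.0741 rpy [-0.005 -0.003 -0.15 ]
t 13.3 F [-0.3  0.5 -2.4] pos [ 0.5768 -0.177   0.1403]
L1 rows 2 each [ -2.6   0.3 -11. ] [-0.03 -0.15 -0.02] | ik 0.0 0.0 mrg 0.42 q [ 0.9  0.6 -1.   2.   1.   0.6  0.7]
L2 rows 3 each [ -6.6  -0.1 -20.6] [0. 0. 0.] | ik 0.0 0.0 mrg 0.33 q [ 1.   0.6 -1.2  1.9  0.9  0.8  0.8]
L3 rows 2 each [ 1.2 -0.1 -7.5] [-0.  -0.5  0. ] | ik 0.0 0.0 mrg 0.29 q [ 1.   0.5 -1.2  2.   0.9  0.7  0.7]
```

Call:
{"method": "carry_out", "body": {"targets": [[-1, 0, -4, 0, -0.1, 0, 255], [-1, 0, -4, 0, -0.1, 0, 255], [-1, 0, -4, 0, -0.1, 0, 255], [-1, 0, -4, 0, 0, 0, 255], [-1, 0, -4, 0, 0, 0, 255]]}}

```text
clock: 13.72
position: [0.5753, -0.1769, 0.1617]
tool_rot: [-3.13, 0.311, 2.983]
force: [-0.1, 0.5, -2.1]
grip_width: 0.0128
```

Call:
{"method": "carry_out", "body": {"targets": [[-2, 0, -6, 0, 0, 0, 255], [-2, 0, -6, 0, 0, 0, 255], [-2, 0, -6, 0, 0, 0, 255], [-3, 0, -9, 0, 0, 0, 255], [-3, 0, -9, 0, 0, 0, 255]]}}

```text
clock: 14.13
position: [0.5761, -0.1763, 0.1999]
tool_rot: [-3.131, 0.311, 2.983]
force: [-0.0, -0.4, -2.9]
grip_width: 0.0128
```

```bash
python3 st.py; python3 -c "
from seq import *
plan([('L2',hr(-.08,.165,-3)),('L3',hr(-.08,.17,-8))])"
```

```text
t 14.1333 F [-0.  -0.4 -2.9] M [0.14 0.6  0.  ] foot rack -0.0795 -0.0004 0.1321 120 at 0.0404 -0.001 0.1363 rpy [-0.006 -0.035 -0.15 ]
t 14.13 F [-0.  -0.4 -2.9] pos [ 0.5761 -0.1763  0.1999]
L2 rows 2 each [ -4.4  -0.  -16.2] [-0.03 -0.08 -0.01] | ik 0.0 0.0 mrg 0.32 q [ 1.   0.6 -1.2  1.9  0.9  0.8  0.8]
L3 rows 2 each [ 1.5 -0.1 -4.7] [-0.   -0.42  0.  ] | ik 0.0 0.0 mrg 0.29 q [ 1.   0.5 -1.2  2.   0.9  0.7  0.7]
```

The vertical force of about -2.9 N fits the hook plus three discs (2.6 N). I'll lift clear and tip the rod up.

Call:
{"method": "carry_out", "body": {"targets": [[-4, 0, -12, 0, -0.1, 0, 255], [-4, 0, -12, 0, -0.1, 0, 255], [-2, 0, -8, 0, -0.2, 0, 255], [1, 0, -4, 0, -0.3, 0, 255], [1, 0, -4, 0, -0.3, 0, 255]]}}

```text
clock: 14.55
position: [0.5709, -0.1751, 0.2403]
tool_rot: [-3.13, 0.419, 2.984]
force: [1.5, 0.1, -2.6]
grip_width: 0.0132
```

```bash
python3 st.py; python3 - <<'E'
from seq import *; from h import *
t=np.load("th.npz");s=bot.observe();Rc=R.from_euler('xyz',s["tool_rot"]);Mh=Rc*R.from_matrix(t["R"]);oh=s["position"]+Rc.apply(t["o"])
c,W,K,T=cloud("top"); q0=proj(K,T,oh+Mh.apply([.08,0,0])).astype(int); print(q0)
a=cv2.resize(c[q0[1]-35:q0[1]+45,q0[0]-40:q0[0]+40],(400,400),interpolation=cv2.INTER_CUBIC)
w,_,_,_=cloud("wrist"); save("j",np.hstack([a,cv2.resize(w,(400,400))]))
plan([("H",hr(-.14,.17,-8)),("I",hp([.46,-.09,.175],0,-6)),("J",hp([.42,.03,.17],.2,-5)),("K",hs(.15,.0,-5)),("L",hs(.10,0,-10)),("M",hs(.05,0,-15)),("N",hs(.05,.04,-15)),("O",hs(0,.04,-15)),("P",hs(0,0,-15))])
E
```

```text
t 14.55 F [ 1.5  0.1 -2.6] M [ 0.09  0.76 -0.05] foot rack -0.0773 -0.0002 0.169 120 at 0.0414 -0.0007 0.1861 rpy [-0.007 -0.143 -0.149]
[345 172]
t 14.65 F [ 0.2 -0.7 -3.8] pos [ 0.5699 -0.1753  0.24  ]
H rows 3 each [18.6 -0.3 -8.7] [-0.03  0.01 -0.  ] | ik 0.0 0.0 mrg 0.08 q [ 1.2  0.5 -1.4  2.1  1.   0.7  0.6]
I rows 4 each [ 5.5 18.6 -3.5] [-0.13  0.08 -0.32] | ik 0.0 0.0 mrg 0.0 q [ 1.2  0.5 -1.5  2.2  0.9  0.7  0.7]
J rows 7 each [ 4.3 18.5 -0.9] [-0.1   0.02 -0.25] | ik 0.0 0.0 mrg 0.0 q [ 1.   0.4 -1.5  2.3  0.8  0.6  0.7]
K rows 6 each [ 4.4 15.5 11.6] [-0.12 -0.   -0.31] | ik 0.0 0.0 mrg 0.02 q [ 0.5  0.4 -1.1  2.4  1.1  0.4  0.5]
L rows 3 each [-17.5   0.2   8.6] [-0.   -0.28  0.  ] | ik 0.0 0.0 mrg 0.06 q [ 0.2  0.3 -0.7  2.4  1.3  0.2  0.3]
M rows 3 each [-16.9   0.2   9.9] [-0.   -0.28  0.  ] | ik 0.0 0.0 mrg 0.04 q [ 0.1  0.4 -0.6  2.3  1.8  0.2 -0.1]
N rows 2 each [-10.2  -0.  -17.2] [0. 0. 0.] | ik 0.0 0.0 mrg 0.1 q [ 0.2  0.4 -0.8  2.2  1.3  0.3  0.3]
O rows 3 each [-14.3   0.2   8.5] [0. 0. 0.] | ik 0.0 0.0 mrg 0.2 q [ 0.2  0.5 -0.8  2.1  1.2  0.4  0.4]
P rows 2 each [10.2  0.  17.2] [0. 0. 0.] | ik 0.0 0.0 mrg 0.06 q [ 0.   0.5 -0.6  2.2  1.5  0.2  0.1]
```

View pics/j.png

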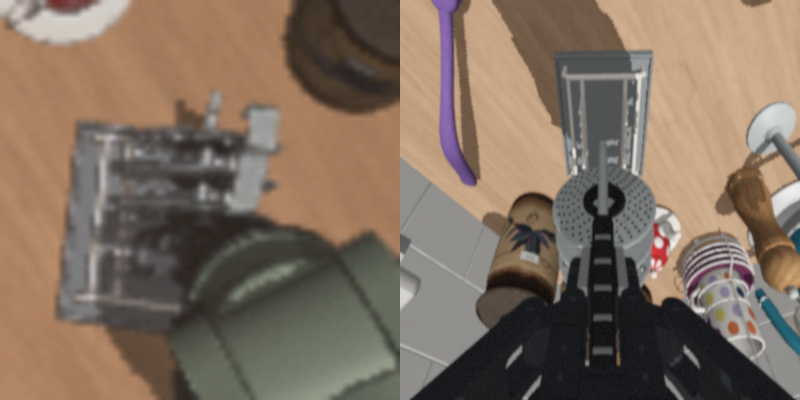

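The wrist view shows the discs on the rod, with the near one's hub at (603,203), and the rack empty below. Next I'll plan transport slightly farther out to stay away from the elbow limit.

```bash
python3 - <<'E'
from seq import *
plan([("H",hr(-.12,.17,-8)),("I",hp([.485,-.08,.17],0,-8)),("J",hp([.47,.04,.17],.2,-7)),("K",hs(.14,.01,-7)),("L",hs(.10,0,-10)),("M",hs(.05,0,-14)),("N",hs(.05,.04,-14)),("O",hs(0,.04,-14))])
o,r=hs(.14,.01,-7); M=R.from_euler('xyz',[0,np.radians(-7),ry]);print("K foot",seat-.14*rx+[0,0,.01]-M.apply([.0935,0,.1575]))
E
```

```text
t 14.65 F [ 0.2 -0.7 -3.8] pos [ 0.5699 -0.1753  0.24  ]
H rows 2 each [18.7 -0.2 -9. ] [-0.05  0.01 -0.01] | ik 0.0 0.0 mrg 0.17 q [ 1.2  0.5 -1.3  2.1  1.   0.7  0.7]
I rows 5 each [ 4.4 17.5 -2. ] [-0.11 -0.   -0.25] | ik 0.0 0.0 mrg 0.01 q [ 1.1  0.5 -1.5  2.2  1.   0.7  0.6]
J rows 6 each [ 0.8 21.1 -0.4] [-0.13  0.03 -0.29] | ik 0.0 0.0 mrg 0.0 q [ 0.9  0.5 -1.5  2.2  1.   0.7  0.5]
K rows 6 each [ 9.8 16.5  8.1] [-0.13 -0.   -0.31] | ik 0.0 0.0 mrg 0.03 q [ 0.5  0.3 -1.1  2.4  1.1  0.3  0.5]
L rows 3 each [-12.1   0.2   9.8] [-0.   -0.17  0.  ] | ik 0.0 0.0 mrg 0.06 q [ 0.2  0.3 -0.7  2.4  1.3  0.2  0.3]
M rows 3 each [-16.5   0.2   9.4] [-0.   -0.22  0.  ] | ik 0.0 0.0 mrg 0.0 q [ 0.   0.4 -0.5  2.3  1.6  0.2 -0. ]
N rows 2 each [ -9.9  -0.  -17.4] [0. 0. 0.] | ik 0.0 0.0 mrg 0.14 q [ 0.3  0.4 -0.9  2.2  1.2  0.3  0.4]
O rows 3 each [-14.5   0.2   8.3] [0. 0. 0.] | ik 0.0 0.0 mrg 0.24 q [ 0.3  0.5 -0.9  2.1  1.2  0.4  0.4]
K foot [0.41129507 0.1190536  0.1022792 ]
```

```bash
python3 - <<'E'
from seq import *
plan([("H",hr(-.12,.17,-8)),("I",hp([.485,-.08,.17],0,-8)),("J",hp([.47,.04,.17],.2,-6)),("K",hs(.13,.06,-6)),("L",hs(.10,.05,-9)),("M",hs(.05,.045,-14)),("O",hs(0,.045,-14)),("O",hs(0,.0,-14))])
E
```

```text
t 14.65 F [ 0.2 -0.7 -3.8] pos [ 0.5699 -0.1753  0.24  ]
H rows 2 each [18.7 -0.2 -9. ] [-0.05  0.01 -0.01] | ik 0.0 0.0 mrg 0.17 q [ 1.2  0.5 -1.3  2.1  1.   0.7  0.7]
I rows 5 each [ 4.4 17.5 -2. ] [-0.11 -0.   -0.25] | ik 0.0 0.0 mrg 0.01 q [ 1.1  0.5 -1.5  2.2  1.   0.7  0.6]
J rows 6 each [ 0.7 21.2 -0.2] [-0.12  0.05 -0.29] | ik 0.0 0.0 mrg 0.0 q [ 0.9  0.5 -1.5  2.2  1.   0.8  0.6]
K rows 5 each [ 6.5 19.9  0.8] [-0.15 -0.   -0.37] | ik 0.0 0.0 mrg 0.0 q [ 0.7  0.5 -1.5  2.3  1.   0.6  0.6]
L rows 2 each [-13.9   0.2  12.4] [-0.   -0.25  0.  ] | ik 0.0 0.0 mrg 0.16 q [ 0.6  0.4 -1.3  2.3  1.1  0.5  0.5]
M rows 3 each [-16.3   0.2  11.2] [-0.   -0.28  0.  ] | ik 0.0 0.0 mrg 0.16 q [ 0.3  0.4 -0.9  2.2  1.2  0.3  0.4]
O rows 3 each [-14.5   0.2   8.3] [0. 0. 0.] | ik 0.0 0.0 mrg 0.26 q [ 0.3  0.5 -0.9  2.1  1.2  0.4  0.4]
O rows 3 each [ 7.5  0.  13. ] [0. 0. 0.] | ik 0.0 0.0 mrg 0.1 q [ 0.1  0.5 -0.6  2.2  1.4  0.3  0.2]
```

Feasible throughout. I'll run it with half-size rows to keep the discs from swinging.

Call:
{"method": "carry_out", "body": {"targets": [[9, 0, -4, 0, 0, 0, 255], [9, 0, -4, 0, 0, 0, 255], [9, 0, -4, 0, 0, 0, 255], [8, 3, -4, 0, 0, 0, 255], [4, 9, -2, -0.1, 0, -0.1, 255]]}}

```text
clock: 15.07
position: [0.5289, -0.1565, 0.2397]
tool_rot: [-3.135, 0.415, 2.995]
force: [0.7, 0.0, -2.8]
grip_width: 0.0127
```

Call:
{"method": "carry_out", "body": {"targets": [[3, 12, -2, -0.1, 0, -0.2, 255], [3, 13, -2, -0.1, 0, -0.2, 255], [3, 13, -1, -0.1, 0, -0.2, 255], [3, 13, -1, -0.1, 0, -0.2, 255], [3, 13, -1, -0.1, 0, -0.2, 255]]}}

```text
clock: 15.48
position: [0.5203, -0.0892, 0.24]
tool_rot: [3.141, 0.416, 3.113]
force: [0.8, -0.2, -2.9]
grip_width: 0.0129
```

```bash
python3 st.py; python3 - <<'E'
from seq import *
plan([("J",hp([.47,.04,.17],.2,-6)),("K",hs(.13,.06,-6)),("L",hs(.10,.05,-9)),("M",hs(.05,.045,-14))])
E
```

```text
t 15.4833 F [ 0.8 -0.2 -2.9] M [-0.03  0.8   0.05] foot rack -0.1398 0.0745 0.1688 120 at -0.0219 0.0898 0.1855 rpy [ 0.004 -0.14  -0.017]
t 15.48 F [ 0.8 -0.2 -2.9] pos [ 0.5203 -0.0892  0.24  ]
J rows 7 each [ 1.5 19.5 -0.7] [-0.11  0.05 -0.27] | ik 0.0 0.0 mrg 0.0 q [ 0.9  0.5 -1.5  2.2  1.   0.8  0.6]
K rows 5 each [ 6.5 19.9  0.8] [-0.15 -0.   -0.37] | ik 0.0 0.0 mrg 0.0 q [ 0.7  0.5 -1.5  2.3  1.   0.6  0.6]
L rows 2 each [-13.9   0.2  12.4] [-0.   -0.25  0.  ] | ik 0.0 0.0 mrg 0.16 q [ 0.6  0.4 -1.3  2.3  1.1  0.5  0.5]
M rows 3 each [-16.3   0.2  11.2] [-0.   -0.28  0.  ] | ik 0.0 0.0 mrg 0.16 q [ 0.3  0.4 -0.9  2.2  1.2  0.3  0.4]
```

Call:
{"method": "carry_out", "body": {"targets": [[1, 14, 0, -0.1, 0, -0.2, 255], [1, 14, 0, -0.1, 0, -0.2, 255], [1, 14, -1, -0.1, 0, -0.2, 255], [1, 14, -1, -0.1, 0.1, -0.2, 255], [1, 14, -1, -0.1, 0.1, -0.2, 255]]}}

```text
clock: 15.9
position: [0.5133, -0.0196, 0.241]
tool_rot: [3.135, 0.394, -3.056]
force: [0.7, 1.0, -2.6]
grip_width: 0.013
```

Call:
{"method": "carry_out", "body": {"targets": [[1, 14, 0, -0.1, 0.1, -0.2, 255], [1, 14, 0, -0.1, 0, -0.2, 255], [1, 14, 0, 0, 0, -0.2, 255], [1, 14, 0, 0, 0, -0.2, 255], [1, 10, 0, 0, 0, -0.1, 255]]}}

```text
clock: 16.32
position: [0.5002, 0.0455, 0.2394]
tool_rot: [-3.131, 0.385, -2.954]
force: [0.1, 0.0, -3.4]
grip_width: 0.0128
```

```bash
python3 st.py; python3 - <<'E'
from seq import *
print(bot.observe()["qpos"].round(2))
plan([("K",hs(.13,.06,-6)),("L",hs(.10,.05,-9)),("M",hs(.05,.045,-14))])
E
```

```text
t 16.3167 F [ 0.1  0.  -3.4] M [-0.15  0.73 -0.03] foot rack -0.1796 0.1977 0.1691 120 at -0.0672 0.2376 0.1821 rpy [-0.005 -0.109  0.196]
[ 0.78  0.32 -1.18  2.17  0.72  0.56  0.86]
t 16.32 F [ 0.1  0.  -3.4] pos [0.5002 0.0455 0.2394]
K rows 5 each [ 6.4 20.1  0.6] [-0.16  0.01 -0.38] | ik 0.0 0.0 mrg 0.0 q [ 0.7  0.4 -1.5  2.3  1.   0.6  0.6]
L rows 2 each [-13.9   0.2  12.4] [-0.   -0.25  0.  ] | ik 0.0 0.0 mrg 0.16 q [ 0.6  0.4 -1.3  2.3  1.1  0.5  0.5]
M rows 3 each [-16.3   0.2  11.2] [-0.   -0.28  0.  ] | ik 0.0 0.0 mrg 0.16 q [ 0.3  0.4 -0.9  2.2  1.2  0.3  0.4]
```

Call:
{"method": "carry_out", "body": {"targets": [[3, 10, 0, -0.1, 0, -0.2, 255], [3, 10, 0, -0.1, 0, -0.2, 255], [3, 10, 1, -0.1, 0, -0.2, 255], [3, 10, 0, -0.1, 0, -0.2, 255], [3, 10, 0, -0.1, 0, -0.2, 255]]}}

```text
clock: 16.73
position: [0.4755, 0.0899, 0.2323]
tool_rot: [3.141, 0.384, -2.842]
force: [-0.1, -0.2, -2.9]
grip_width: 0.0127
```

Call:
{"method": "carry_out", "body": {"targets": [[3, 10, 0, -0.1, 0, -0.2, 255], [3, 10, 1, -0.1, 0, -0.2, 255], [4, 10, 0, -0.1, 0, -0.2, 255], [4, 10, 1, 0, 0, -0.2, 255], [3, 10, 0, 0, 0, -0.1, 255]]}}

```text
clock: 17.15
position: [0.4443, 0.1317, 0.224]
tool_rot: [-3.135, 0.384, -2.74]
force: [0.6, 0.2, -2.7]
grip_width: 0.0127
```

```bash
python3 st.py; python3 - <<'E'
from seq import *
print(bot.observe()["qpos"].round(2))
plan([("L",hs(.10,.05,-9)),("M",hs(.05,.045,-14)),("O",hs(0,.045,-14))])
E
```

```text
t 17.15 F [ 0.6  0.2 -2.7] M [-0.3   0.64  0.01] foot rack -0.2445 0.2692 0.1537 120 at -0.1432 0.3321 0.1666 rpy [-0.003 -0.108  0.411]
[ 0.67  0.29 -1.25  2.27  0.75  0.49  0.84]
t 17.15 F [ 0.6  0.2 -2.7] pos [0.4443 0.1317 0.224 ]
L rows 2 each [-15.    1.1  13. ] [-0.01 -0.23  0.01] | ik 0.0 0.0 mrg 0.16 q [ 0.6  0.4 -1.3  2.3  1.1  0.5  0.5]
M rows 3 each [-16.3   0.2  11.2] [-0.   -0.28  0.  ] | ik 0.0 0.0 mrg 0.16 q [ 0.3  0.4 -0.9  2.2  1.2  0.3  0.4]
O rows 3 each [-14.5   0.2   8.3] [0. 0. 0.] | ik 0.0 0.0 mrg 0.26 q [ 0.3  0.5 -0.9  2.1  1.2  0.4  0.4]
```

Call:
{"method": "carry_out", "body": {"targets": [[-8, 1, 6, 0, -0.1, 0, 255], [-7, 1, 7, 0, -0.1, 0, 255], [-8, 0, 6, 0, -0.1, 0, 255], [-7, 0, 7, 0, -0.2, 0, 255], [-8, 0, 5, 0, -0.1, 0, 255]]}}

```text
clock: 17.57
position: [0.4875, 0.1518, 0.2103]
tool_rot: [-3.135, 0.448, -2.74]
force: [-0.2, 0.5, -3.9]
grip_width: 0.0126
```

Call:
{"method": "carry_out", "body": {"targets": [[-8, 0, 5, 0, -0.1, 0, 255], [-8, 0, 6, 0, -0.2, 0, 255], [-8, 0, 6, 0, -0.1, 0, 255], [-8, 0, 6, 0, -0.2, 0, 255], [-8, 0, 6, 0, -0.1, 0, 255]]}}

```text
clock: 17.98
position: [0.5327, 0.1707, 0.2032]
tool_rot: [-3.135, 0.521, -2.74]
force: [-0.0, 0.2, -2.4]
grip_width: 0.0132
```

```bash
python3 st.py; python3 - <<'E'
from seq import *
print(bot.observe()["qpos"].round(2))
plan([("M",hs(.05,.045,-14)),("O",hs(-.002,.045,-14)),("P",hs(-.002,.0,-14))])
t=np.load("th.npz");s=bot.observe();Rc=R.from_euler('xyz',s["tool_rot"]);Mh=Rc*R.from_matrix(t["R"]);oh=s["position"]+Rc.apply(t["o"]);d=oh+Mh.apply([.0935,0,.1575])-seat;print("seat rel fwd,up",d@rx,d[2])
E
```

```text
t 17.9833 F [-0.   0.2 -2.4] M [-0.37  0.85 -0.01] foot rack -0.1543 0.3256 0.1294 120 at -0.0555 0.3871 0.1585 rpy [-0.004 -0.245  0.412]
[ 0.34  0.4  -0.93  2.2   1.22  0.38  0.4 ]
t 17.98 F [-0.   0.2 -2.4] pos [0.5327 0.1707 0.2032]
M rows 1 each [-0.1  1.1 -0.2] [-0.03  0.01  0.02] | ik 0.0 0.0 mrg 0.16 q [ 0.3  0.4 -0.9  2.2  1.2  0.3  0.4]
O rows 3 each [-15.    0.2   8.6] [0. 0. 0.] | ik 0.0 0.0 mrg 0.26 q [ 0.3  0.5 -0.9  2.1  1.2  0.4  0.4]
P rows 3 each [ 7.5  0.  13. ] [0. 0. 0.] | ik 0.0 0.0 mrg 0.11 q [ 0.1  0.5 -0.7  2.2  1.4  0.3  0.2]
seat rel fwd,up -0.05003207092250554 0.0448336684815176
```

```bash
python3 - <<'E'
from seq import *; from h import *
t=np.load("th.npz");s=bot.observe();Rc=R.from_euler('xyz',s["tool_rot"]);Mh=Rc*R.from_matrix(t["R"]);oh=s["position"]+Rc.apply(t["o"])
ryv=np.array([-rx[1],rx[0],0])
for n in("top","side"):
    c,W,K,T=cloud(n); Q=W.reshape(-1,3); Q=Q[np.isfinite(Q).all(1)]
    d=Q-seat; f=d@rx; l=d@ryv; k=(abs(l)<.025)&(f>-.12)&(f<.03)&(d[:,2]>.012)&(d[:,2]<.1)
    print(n); [print((f[i]*1000).round(0),(l[i]*1000).round(0),(d[i,2]*1000).round(0)) for i in np.where(k)[0][:45]]
print("pred seat", (oh+Mh.apply([.0935,0,.1575])-seat).round(4))
E
```

```text
top
-35.0 -3.0 46.0
-36.0 -6.0 47.0
-33.0 6.0 44.0
-35.0 3.0 45.0
-37.0 1.0 50.0
-38.0 -2.0 51.0
-39.0 -5.0 48.0
-41.0 -7.0 52.0
-37.0 7.0 48.0
-40.0 5.0 56.0
-39.0 2.0 49.0
-41.0 -1.0 51.0
-43.0 -4.0 53.0
-44.0 -6.0 51.0
-42.0 6.0 53.0
-42.0 3.0 49.0
-43.0 0.0 48.0
-45.0 -2.0 50.0
-46.0 -5.0 51.0
-48.0 -8.0 52.0
-45.0 7.0 56.0
-45.0 4.0 51.0
-47.0 2.0 53.0
-49.0 -1.0 55.0
-49.0 -4.0 53.0
-51.0 -6.0 53.0
-49.0 5.0 54.0
-50.0 3.0 53.0
-51.0 0.0 53.0
-52.0 -3.0 53.0
-53.0 -5.0 53.0
-54.0 -8.0 49.0
-51.0 7.0 51.0
-53.0 4.0 53.0
-53.0 1.0 52.0
-55.0 -1.0 51.0
-55.0 -4.0 49.0
-56.0 -7.0 48.0
-55.0 5.0 50.0
-56.0 2.0 51.0
-57.0 -0.0 49.0
-58.0 -3.0 50.0
-60.0 -6.0 51.0
-60.0 -8.0 45.0
-57.0 6.0 48.0
side
-40.0 -7.0 53.0
-48.0 7.0 55.0
-47.0 3.0 54.0
-48.0 -0.0 53.0
-55.0 -0.0 56.0
-58.0 -3.0 56.0
-58.0 -6.0 56.0
-37.0 6.0 47.0
-39.0 3.0 47.0
-53.0 6.0 53.0
-54.0 3.0 52.0
-63.0 3.0 55.0
-62.0 -1.0 54.0
-59.0 -6.0 53.0
-37.0 6.0 43.0
-39.0 3.0 43.0
-39.0 -0.0 43.0
-56.0 4.0 50.0
-61.0 3.0 51.0
-60.0 -2.0 50.0
-61.0 -5.0 50.0
-39.0 7.0 40.0
-38.0 3.0 39.0
-37.0 -1.0 38.0
-63.0 7.0 49.0
-65.0 5.0 50.0
-65.0 1.0 49.0
-65.0 -3.0 48.0
-38.0 6.0 36.0
-40.0 4.0 37.0
-40.0 0.0 36.0
-62.0 7.0 45.0
-62.0 3.0 45.0
-67.0 2.0 46.0
-62.0 -4.0 43.0
-38.0 6.0 33.0
-42.0 5.0 34.0
-38.0 -1.0 31.0
-60.0 6.0 41.0
-60.0 2.0 40.0
-64.0 0.0 41.0
-40.0 7.0 30.0
-37.0 2.0 28.0
-35.0 -2.0 26.0
-60.0 6.0 37.0
pred seat [-0.0456 -0.0206  0.0448]
```

```bash
python3 - <<'E'
from seq import *; from h import *
ryv=np.array([-rx[1],rx[0],0])
for n in("top","side"):
    c,W,K,T=cloud(n); Q=W.reshape(-1,3); Q=Q[np.isfinite(Q).all(1)]
    d=Q-seat; f=d@rx; l=d@ryv; k=(abs(l)>.02)&(abs(l)<.12)&(abs(f)<.02)&(abs(d[:,2])<.015)
    for sgn in(-1,1):
        m=k&(l*sgn>0); print(n,sgn,m.sum(),"f pct",np.percentile(f[m]*1000,[5,25,50,75,95]).round(1),"up",np.percentile(d[m,2]*1000,[5,50,95]).round(1), "f of top pts",np.median(f[m&(d[:,2]>np.percentile(d[m,2],60))]*1000).round(1))
E
```

```text
top -1 123 f pct [-2.3 -0.2  2.4  5.8  8.4] up [-1.   3.5  7.5] f of top pts 2.4
top 1 129 f pct [-5.1 -3.  -0.3  2.9  5.6] up [-1.2  3.9  8.5] f of top pts -0.1
side -1 2 f pct [-1.1 -0.2  0.8  1.9  2.7] up [4.7 5.2 5.8] f of top pts -1.3
side 1 97 f pct [-10.9  -8.   -5.7  -3.2  -0.1] up [-3.4  3.3  7.7] f of top pts -5.2
```

The top camera puts the bend centred 50 mm behind the target and the bar within 1 mm of where I expected it. Moving over the bar, then partly lowering.

Call:
{"method": "carry_out", "body": {"targets": [[-8, 1, 4, 0, 0, 0, 255], [-9, 0, 5, 0, 0, 0, 255], [-9, 0, 5, 0, 0, 0, 255], [-9, 0, 5, 0, 0, 0, 255], [-9, 0, 6, 0, 0, 0, 255]]}}

```text
clock: 18.6
position: [0.5804, 0.191, 0.2038]
tool_rot: [-3.134, 0.521, -2.741]
force: [-0.2, -0.0, -2.3]
grip_width: 0.0125
```

Call:
{"method": "carry_out", "body": {"targets": [[0, 0, 0, 0, 0, 0, 255], [2, 0, 4, 0, 0, 0, 255], [3, 0, 5, 0, 0, 0, 255], [3, 0, 5, 0, 0, 0, 255], [0, 0, 0, 0, 0, 0, 255]]}}

```text
clock: 19.02
position: [0.5785, 0.1901, 0.1863]
tool_rot: [-3.134, 0.519, -2.741]
force: [0.2, 0.4, -2.6]
grip_width: 0.0128
```

```bash
python3 - <<'E'
from seq import *; from h import *
t=np.load("th.npz");s=bot.observe();Rc=R.from_euler('xyz',s["tool_rot"]);Mh=Rc*R.from_matrix(t["R"]);oh=s["position"]+Rc.apply(t["o"]);d=oh+Mh.apply([.0935,0,.1575])-seat;print("seat rel fwd,up",(d@rx).round(4),d[2].round(4),Mh.as_euler('xyz').round(3))
plan([("P",hs(-.001,.0,-14))])
ryv=np.array([-rx[1],rx[0],0])
c,W,K,T=cloud("top"); Q=W.reshape(-1,3); Q=Q[np.isfinite(Q).all(1)]
d=Q-seat; f=d@rx; l=d@ryv; k=(abs(l)<.012)&(abs(f)<.04)&(d[:,2]>.012)&(d[:,2]<.1); print("bend f",np.percentile(f[k]*1000,[5,50,95]),"up",np.percentile(d[k,2]*1000,[5,50,95]))
E
```

```text
seat rel fwd,up -0.0001 0.0279 [-0.004 -0.243  0.41 ]
t 19.02 F [ 0.2  0.4 -2.6] pos [0.5785 0.1901 0.1863]
P rows 2 each [ 6.4  0.9 12.4] [-0.02 -0.01  0.01] | ik 0.0 0.0 mrg 0.1 q [ 0.1  0.5 -0.7  2.2  1.4  0.3  0.2]
bend f [-17.14285581  -4.43448044  14.08845358] up [13.28957227 31.65462983 38.26924055]
```

Call:
{"method": "carry_out", "body": {"targets": [[2, 1, 4, 0, 0, 0, 255], [2, 0, 5, 0, 0, 0, 255], [3, 0, 5, 0, 0, 0, 255], [2, 0, 5, 0, 0, 0, 255], [2, 0, 4, 0, 0, 0, 255]]}}

```text
clock: 19.48
position: [0.5807, 0.192, 0.1621]
tool_rot: [-3.134, 0.521, -2.741]
force: [-0.1, 0.4, -3.0]
grip_width: 0.013
```

Call:
{"method": "carry_out", "body": {"targets": [[1, 0, 2, 0, 0, 0, 255], [0, 0, 0, 0, 0, 0, 255]]}}

```text
clock: 19.65
position: [0.5806, 0.192, 0.1597]
tool_rot: [-3.134, 0.52, -2.741]
force: [0.2, 0.4, -1.7]
grip_width: 0.0128
```

```bash
python3 - <<'E'
from seq import *
t=np.load("th.npz");s=bot.observe();Rc=R.from_euler('xyz',s["tool_rot"]);Mh=Rc*R.from_matrix(t["R"]);oh=s["position"]+Rc.apply(t["o"]);d=oh+Mh.apply([.0935,0,.1575])-seat;print("seat rel fwd,up",(d@rx).round(4),d[2].round(4),Mh.as_euler('xyz').round(3),"F",s["force"].round(1),s["moment"].round(2))
E
```

```text
seat rel fwd,up 0.0025 0.0014 [-0.004 -0.244  0.41 ] F [ 0.2  0.4 -1.7] [-0.35  0.87 -0.07]
```

Call:
{"method": "carry_out", "body": {"targets": [[0.5, 0, 0.9, 0, 0, 0, 255], [0.5, 0, 0.9, 0, 0, 0, 255], [0, 0, 0, 0, 0, 0, 255], [0, 0, 0, 0, 0, 0, 255]]}}

```text
clock: 19.98
position: [0.5813, 0.1922, 0.1585]
tool_rot: [-3.134, 0.522, -2.741]
force: [0.8, -0.2, 3.7]
grip_width: 0.0126
```

Call:
{"method": "carry_out", "body": {"targets": [[0.5, 0, 0.9, 0, 0, 0, 255], [0, 0, 0, 0, 0, 0, 255], [0, 0, 0, 0, 0, 0, 255]]}}

```text
clock: 20.23
position: [0.5818, 0.1925, 0.1581]
tool_rot: [-3.134, 0.523, -2.741]
force: [-0.1, -1.6, 10.8]
grip_width: 0.0128
```

```bash
python3 - <<'E'
from seq import *
t=np.load("th.npz");s=bot.observe();Rc=R.from_euler('xyz',s["tool_rot"]);Mh=Rc*R.from_matrix(t["R"]);oh=s["position"]+Rc.apply(t["o"]);d=oh+Mh.apply([.0935,0,.1575])-seat;print("seat rel fwd,up",(d@rx).round(4),d[2].round(4),Mh.as_euler('xyz').round(3),"F",s["force"].round(1),s["moment"].round(2))
E
```

```text
seat rel fwd,up 0.0035 -0.0002 [-0.005 -0.247  0.41 ] F [-0.1 -1.6 10.8] [ 0.26 -0.87 -0.13]
```

Call:
{"method": "carry_out", "body": {"targets": [[-0.5, 0, -1, 0, 0, 0, 255], [0, 0, 0, 0, 0, 0, 255], [0, 0, 0, 0, 0, 0, 255]], "force": 20}}

```text
clock: 20.48
position: [0.5812, 0.1922, 0.1584]
tool_rot: [-3.134, 0.522, -2.741]
force: [1.2, 0.7, 5.6]
grip_width: 0.0128
```

Call:
{"method": "carry_out", "body": {"targets": [[0, 0, 0, 0, 0, 0, 208], [0, 0, 0, 0, 0, 0, 204], [0, 0, 0, 0, 0, 0, 200], [0, 0, 0, 0, 0, 0, 196], [0, 0, 0, 0, 0, 0, 192]]}}

```text
clock: 20.9
position: [0.5807, 0.192, 0.1578]
tool_rot: [-3.134, 0.52, -2.741]
force: [0.2, -1.0, -0.6]
grip_width: 0.021
```

Call:
{"method": "carry_out", "body": {"targets": [[0, 0, 0, 0, 0, 0, 186], [0, 0, 0, 0, 0, 0, 180], [0, 0, 0, 0, 0, 0, 172], [0, 0, 0, 0, 0, 0, 164], [0, 0, 0, 0, 0, 0, 156]]}}

```text
clock: 21.32
position: [0.5808, 0.192, 0.1579]
tool_rot: [-3.134, 0.52, -2.741]
force: [-0.1, 0.1, 0.5]
grip_width: 0.0331
```

Call:
{"method": "carry_out", "body": {"targets": [[0, 0, 0, 0, 0, 0, 140], [0, 0, 0, 0, 0, 0, 120], [0, 0, 0, 0, 0, 0, 100], [0, 0, 0, 0, 0, 0, 90], [0, 0, 0, 0, 0, 0, 90]]}}

```text
clock: 21.73
position: [0.5808, 0.192, 0.158]
tool_rot: [-3.134, 0.521, -2.741]
force: [0.4, -0.9, 0.5]
grip_width: 0.0552
```

```bash
python3 - <<'E'
from seq import *; from h import *
s=bot.observe(); print(s["clock"],s["position"],s["force"].round(1),s["grip_width"])
c,W,K,T=cloud("wrist"); t=np.load("th.npz");Rc=R.from_euler('xyz',s["tool_rot"]);Mh=Rc*R.from_matrix(t["R"]);oh=s["position"]+Rc.apply(t["o"])
for b in([0,0,0],[.033,0,.09],[.047,0,.126]): print("pred px",proj(K,T,oh+Mh.apply(b)).round(0))
g=c.sum(2)[:,200:330]; 
for r in(150,180,200,220,240,260,280): w=np.where(g[r]<150)[0]; print(r,w.min()+200 if len(w) else None,w.max()+200 if len(w) else None)
cv2.imwrite("pics/k_unviewed.png",c[:,:,::-1])
E
```

```text
21.7333 [0.58084018 0.19197337 0.15797966] [ 0.4 -0.9  0.5] 0.05524660612205928
pred px [260. 133.]
pred px [259. 283.]
pred px [259. 385.]
150 None None
180 235 287
200 243 275
220 246 272
240 246 273
260 200 326
280 200 329
```

Released. Retracting straight back along the fingers.

Call:
{"method": "carry_out", "body": {"targets": [[0, 0, -6, 0, 0, 0, 90], [0, 0, -12, 0, 0, 0, 90], [0, 0, -16, 0, 0, 0, 90], [0, 0, -20, 0, 0, 0, 90], [0, 0, -20, 0, 0, 0, 90]]}}

```text
clock: 22.2
position: [0.546, 0.1783, 0.2225]
tool_rot: [-3.134, 0.52, -2.74]
force: [-0.2, 0.1, 0.9]
grip_width: 0.0551
```

Call:
{"method": "carry_out", "body": {"targets": [[0, 0, -20, 0, 0, 0, 90], [0, 0, -20, 0, 0, 0, 90], [0, 0, -20, 0, 0, 0, 90], [0, 0, 0, 0, 0, 0, 90], [0, 0, 0, 0, 0, 0, 90]]}}

```text
clock: 22.62
position: [0.5195, 0.166, 0.2748]
tool_rot: [-3.133, 0.522, -2.742]
force: [-0.3, -0.3, 0.3]
grip_width: 0.0552
```

Call:
{"method": "carry_out", "body": {"targets": [[0, 0, 0, 0, 0, 0, 90], [0, 0, 0, 0, 0, 0, 90], [0, 0, 0, 0, 0, 0, 90], [0, 0, 0, 0, 0, 0, 90], [0, 0, 0, 0, 0, 0, 90]]}}

```text
clock: 23.03
position: [0.5189, 0.1674, 0.2739]
tool_rot: [-3.135, 0.52, -2.74]
force: [-0.6, 1.3, -0.2]
grip_width: 0.0553
```

Call:
{"method": "carry_out", "body": {"targets": [[0, 0, 0, 0, 0, 0, 90], [0, 0, 0, 0, 0, 0, 90], [0, 0, 0, 0, 0, 0, 90], [0, 0, 0, 0, 0, 0, 90], [0, 0, 0, 0, 0, 0, 90]]}}

```text
clock: 23.45
position: [0.5191, 0.1669, 0.2742]
tool_rot: [-3.134, 0.521, -2.741]
force: [-0.6, 0.1, -0.1]
grip_width: 0.0554
```

```bash
python3 - <<'E'
from seq import *; from h import *
import numpy as np
w0,_,_,_=cloud("wrist"); a,_,_,_=cloud("top"); si,_,_,_=cloud("side")
for i in range(5): w1,_,_,_=cloud("wrist")
d=np.abs(w1.astype(int)-w0.astype(int)).max(2); d=cv2.blur(d.astype(np.float32),(3,3)); print("motion px",(d>20).sum(),d.max(), bot.observe()["clock"])
save("z",np.hstack([cv2.resize(w1,(400,300)),cv2.resize(si[130:280,120:320],(400,300),interpolation=cv2.INTER_CUBIC)]))
E
```

```text
motion px 2 22.222221 23.85
```

View pics/z.png

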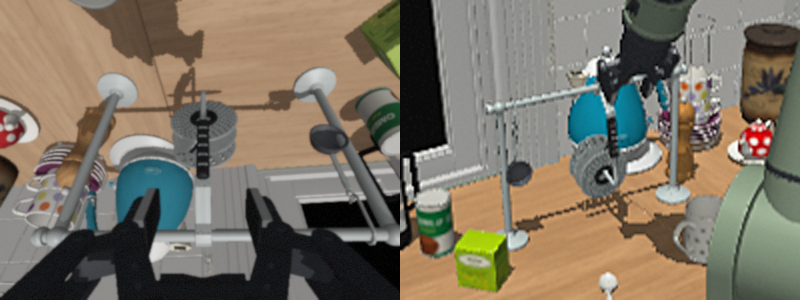

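The loaded hook hangs on the bar with the discs on its rod, at (200,130) in the wrist view and (600,168) in the side view. The gripper is clear and the other objects in view are in place. I'll wait a moment more, check for motion, then hand in.

Call:
{"method": "carry_out", "body": {"targets": [[0, 0, -5, 0, 0, 0, 90], [0, 0, -5, 0, 0, 0, 90], [0, 0, 0, 0, 0, 0, 90], [0, 0, 0, 0, 0, 0, 90], [0, 0, 0, 0, 0, 0, 90]]}}

```text
clock: 24.27
position: [0.5146, 0.1648, 0.283]
tool_rot: [-3.134, 0.521, -2.741]
force: [0.1, -0.1, 0.5]
grip_width: 0.0553
```

Call:
{"method": "carry_out", "body": {"targets": [[0, 0, 0, 0, 0, 0, 90], [0, 0, 0, 0, 0, 0, 90], [0, 0, 0, 0, 0, 0, 90], [0, 0, 0, 0, 0, 0, 90], [0, 0, 0, 0, 0, 0, 90]]}}

```text
clock: 24.68
position: [0.5144, 0.1652, 0.2829]
tool_rot: [-3.134, 0.521, -2.741]
force: [-0.3, 0.7, -0.7]
grip_width: 0.0553
```

```bash
python3 - <<'E'
from h import *
f=[cloud("wrist")[0].astype(int) for i in range(10)]
for k in(3,6,9): d=cv2.blur(np.abs(f[k]-f[0]).max(2).astype(np.float32),(3,3)); print("moved px",(d>20).sum())
c,W,K,T=cloud("top"); t=np.load("top0.npz"); d=cv2.blur(np.abs(c.astype(int)-t["c"]).max(2).astype(np.float32),(5,5))
for n,(u,v) in dict(mug=(438,345),box=(267,373),spoon=(360,405),cocoa=(228,328),jar=(68,365)).items(): u,v=int(u*.64),int(v*.64); print(n,"change",d[v-8:v+8,u-8:u+8].max())
print(bot.observe()["clock"]); print(bot.job_done())
E
```

```text
moved px 0
moved px 10
moved px 4
mug change 92.52
box change 9.04
spoon change 87.24
cocoa change 9.68
jar change 6.52
25.2333
the job is handed in; nothing more can be done
None
```

The loaded hook is back on the middle part of the rail, about 16 mm to the -y side of its centre. All three discs should be on its rod. I threaded them in the rack, lifted them out together and handed the job in at 25 s of the 70 s allowed.

**Checks that passed**
- **Load:** the wrist read about 2.7–3 N after the lift, which fits the hook plus three discs (2.6 N). A wrist picture then showed the rack empty.
- **Hang:** the final picture shows the hook over the bar with the disc stack on its rod. Ten wrist frames over the last half second showed essentially no motion (at most 10 changed pixels).
- **Release:** the gripper is open and backed away from the hook. It gripped only the black grip throughout and, as far as I could see, never touched the discs.
- **Force:** the highest wrist force I read was about 11 N, while seating the hook on the bar.

**Checks that were unclear or disagreed**
- **Mug and teaspoon:** the before-and-after top image changed at both spots. I put this down to the arm or its shadow, but did not confirm it. In the last side view both look in place. The tea box, cocoa tin and the jar spot I checked showed no change.
- **Rail position:** early camera estimates differed by about 5 mm. The hang relied on the wrist camera, and a later top-camera reading agreed within about 1 mm. Side-camera depth was noisier.
- **Disc count:** the final picture shows the discs overlapping, so the count of three rests on the weight and the empty rack.

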